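# Load two tubes into the marking jig and stamp them

### The job

Load the marking jig: push the bare steel tube home into the reference corner (side against the low fence, end against the end stop), then lay the red tube beside it and push it tight against the steel tube and the end stop. Once both lie fully home, press the yellow plunger all the way down to its stop, hold it there for half a second and let it spring back up, so that both tubes are marked and stay home. Leave the oil bottle, the tin, the wood offcut and the wood block where they are.

Things in the scene. Friction and masses are not known exactly. Their poses are not given: they have to be found in the camera images.
- jig_corner (a point): Reference corner of the fixed marking jig (grey plate 12 mm thick), on the plate's upper face. Jig axes: x points into the steel end stop (face at x=0), y away from the fence (face at y=0). Work lies along x at x<0, y>0. Plate: x -250 to 45, y -20 to 125 mm, no other rim. Steel tube home: centre x -70, y 20 mm; red tube home: x -60, y 55 mm.
- jig_stop (a point): Middle of the upper edge of the end stop's face, at x 0, y 31, z 28 mm from jig_corner, same axes: x points to the robot's left (world +y, within 0.3 rad). The stop is 28 mm high above the plate, y -18 to 80 mm. The fence is 14 mm high above the plate and only runs from x -120 to 0 mm. Behind the stop (x 15 to 35, y 0 to 70) a green column rises 100 mm above the plate.
- jig_bridge (a point): Tip of the green bridge that overhangs from the column, at x -46, y 35, z 80 mm from jig_corner, same axes: middle of its lower front edge. The bridge spans y 13 to 57 mm, 80 to 100 mm above the plate. The stamp foot beneath it (x -34 to -22, y 5 to 61 mm) hangs 65 mm above the plate at rest, 25 mm over the tubes' tops, so tubes slide in beneath it from -x.
- plunger_top (a point): Centre of the top of the yellow mushroom plunger head (40 mm across, 23 mm thick, flat top 34 mm across), 158 mm above the jig plate at rest, at x -28, y 35 mm of jig_corner. It moves straight down 25 mm to a hard stop against a spring.
- plunger (a joint): Plunger travel in m: 0 up (rest), 0.025 fully down at its stop, when the foot meets the tubes' tops. The spring takes about 4 N to start and 14 N at the stop, and lifts the plunger again when let go.
- steel_tube_center (a point): Centre of the bare steel square tube, 140 mm long (x) x 40 mm wide (y) x 40 mm high (z), open ends, 3 mm walls, about 0.45 kg; starts lying flat on the bench, its length roughly across the robot's view (along world y, within 0.5 rad).
- red_tube_center (a point): Centre of the red-painted rectangular tube, 120 mm long (x) x 30 mm wide (y) x 40 mm high (z), open ends, 3 mm walls, about 0.35 kg; starts lying flat on the bench like the steel tube. The two tubes may start in either of two places, nearer to or farther from the robot.
- oil_bottle_center (a point): Centre of a standing green oil bottle, 56 mm across, 165 mm tall, between the tubes and the jig. Not to be disturbed.
- tin_center (a point): Centre of a standing metal tin, 64 mm across, 75 mm tall, on the robot's side of the jig. Not to be disturbed.
- offcut_center (a point): Centre of a wood offcut lying flat, 110 (x) x 45 (y) x 22 mm, to the robot's right of the tubes. Not to be disturbed.
- wood_block_center (a point): Centre of a wood block lying on the bench close beside the jig, beyond its fence side, 90 (x) x 40 (y) x 50 mm high. Not to be disturbed.
There are look-alikes about, which are no part of the job. Of the things that look like the part that bears red_tube_center, the smallest one is meant. Of the things that look like the part that bears steel_tube_center, the smaller one is meant.

How it is judged:
By the outcome, as a careful person would: the job done as asked, in the order asked, and still so for the second after the job is handed in, with the robot touching nothing.
It also fails if it takes over 72 s, if anything falls off the work surface, if the arm or the gripper's body presses on something with over 40 N, if the wrist force passes 120 N, or if a joint passes its speed limit or range.

### The arm

A 6-joint arm with a two-finger parallel gripper is mounted at the origin on the work surface. World frame = base frame: x ahead of the robot, y to its left, z up, the work surface at z = 0. Lengths are in m, angles in rad, forces in N, time in s.
With the tool pointing down it reaches from about 0.35 to 0.775 m from the base axis. Payload 5.5 kg.
Tool frame: the origin (TCP) lies at the very end of the fingers, on their centre line; the grasp point (between the pads) lies hold_point_z behind it (hold_point_z is the distance from the TCP to the grasp point, in m); x points along the fingers, y is the direction in which the jaws open and shut, and the axes are right-handed (so a half turn about x gives the same grasp; the last joint's range is limited). The gripper opens to 85 mm and grips with 20 to 120 N. Pads are 22 mm wide; open, the fingers measure 114 mm over their backs; the gripper's body (76 mm by 85 mm) begins 54 mm behind the grasp point. The pads swing forward as they close: fully open they stand 13 mm farther back than shut.
Start: joints at [1.195, 0.313, 0.046, 1.304, 0, 1.431], TCP at [0.134, 0.559, 0.201] pointing down, gripper open.
Joint ranges: [-2.76, 2.76], [-0.86, 1.69], [-1.03, 1.26], [-2.2, 2.34], [-1.47, 1.5], [-3.14, 3.14]. Speed limits (rad/s): [2.57, 2.57, 3.14, 3.14, 3.14, 3.14].

### API

Orientations are given as a unit quaternion [w, x, y, z].
In Python, from workcell import * gives the robot as it stands. The module is installed in compiled form; this text tells all that it offers.
- The arm moves only by the tool step_arm, never from a script. Its argument "targets" is a list of rows, each a list of 3 entries, a list of its own where there are three numbers: the turn, a rotation vector about the tool's x, y, z in degrees, then the shift along the tool's x, y, z in cm, then the finger opening in cm, from 0 to 8.54. A call has exactly 10 rows; each row shifts and turns the commanded pose from where the row before left it, along the tool's axes as they then stand; what a row does not reach is not made up. A row lasts 1/10 s, in which the tool goes at most 50 mm and 8.59 degrees, less where a joint would pass 70% of its speed; a pose out of reach is approached as far as the arm can. A call with a gripper value outside its range is refused whole. The fingers move at their own pace and stop on an object; "force" is the grip in N (left out, the last holds). Time passes only in rows, so rows that do not move let the fingers close, or fill a call up. It gives the time, the measured TCP pose, the force and the opening at its end, in the units of the state.
- get_state(): the state, without advancing time (a new reading comes with each control period).
- read_camera(name): name is "scene" or "top" or "wrist"; returns the picture (480x640x3 uint8, red, green, blue); there is no depth.
- camera_model(name): a dict with "fx", "fy", "cx", "cy" (pixels), "dist_coeffs" ([k1, k2, p1, p2, k3] as OpenCV has them; the pictures are not rectified), "xyz" and "rotation" of the camera in the world; the wrist camera has in their place "T_tool_cam" (4x4, takes a point from camera to tool coordinates, whose origin is the TCP and whose axes are the tool frame's). Camera axes: x right, y down, z forward; pixel columns grow to the right and rows downward; lengths in m; the calibration is good to about 2 mm. A picture is of the moment at which its call begins: read the wrist's pose just before it. camera_model takes no time and is no camera call.
- hand_in(): hands the job in, once; it reports no verdict.
Trained networks look in the newest picture that a camera, given by its name, has taken for a name from the list of things; names that differ only in an ending like _2 or _b are one class to them, and where a whole thing is asked for, a point or a joint stands for the part that bears it (a point fixed in the world has none). Each returns a list of dicts, best first, with "p" (0 to 1); they miss things now and then, are a little off and sometimes report something else, mostly with a low value. They report only what shows in the picture. A call takes as long as a camera call. They do not tell look-alikes from the thing itself.
- find_in(camera, label): "extent" ([left, top, width, height] in pixels, round what is visible of it).
- silhouettes(camera, label): "mask" (480x640 bool, what is visible of it) and "extent" ([left, top, width, height] in pixels, round what is visible of it).
The state is a dict: "clock": time; "joint_pos": joint angles; "qvel": joint speeds; "tau": joint torques, N m; "tcp_pos": TCP position; "orientation": TCP orientation; "wrist_force": force on the tool from outside, world axes, zero at the start; "ft_torque": the same for the moment, N m; "finger_gap": finger opening in m.
Only numpy, scipy, OpenCV 4.12 (cv2) and the standard library are available. Lean on these libraries where they do the work, as an engineer would, in place of code of your own. Each camera call takes 0.05 s, during which the arm holds its last target.

## Working session

There is one attempt and no reset: what is moved stays moved. The work goes in short steps, Python scripts to look and compute and a tool call to move; the robot and the scene stay as the last step left them, time stands still between calls to the robot, and variables do not carry over. Pictures are saved under pics/ and viewed, and the job is handed in when it is done.

Besides the shell and the picture viewer there is one more tool, called after "Emit:" by a JSON object that holds its "api" and its "payload". step_arm: Moves the arm, as the interface text tells. Its arguments: {"type":"object","properties":{"targets":{"type":"array","items":{"type":"array"}},"force":{"type":"number"}},"required":["targets"]}

```bash
mkdir -p pics; ls
python3 - <<'E'
from workcell import *
import cv2
s=get_state();print(s)
for n in("scene","top","wrist"):
    im=read_camera(n);cv2.imwrite(f"pics/{n}0.png",im[:,:,::-1]);print(n,camera_model(n))
E
```

```text
pics
{'clock': 0.0, 'joint_pos': array([ 1.19538024e+00,  3.13982548e-01,  4.50034444e-02,  1.30359712e+00,
       -6.26941917e-05,  1.43117189e+00]), 'qvel': array([ 0.00275227,  0.00144351, -0.00163606,  0.00059228, -0.00174495,
        0.000705  ]), 'tau': array([ 1.94687163e-03, -4.80621350e+01,  2.98537052e+01,  1.89912989e-02,
       -2.13070161e-04,  5.17108532e-06]), 'tcp_pos': array([0.13416548, 0.55855834, 0.19992908]), 'orientation': array([ 0.70205917,  0.08255771,  0.70233684, -0.08378608]), 'wrist_force': array([-0.03934543, -0.36011388,  0.95985389]), 'ft_torque': array([-0.03201513,  0.02370788, -0.0332293 ]), 'finger_gap': 0.08532689863471939}
scene {'fx': 447.95680613007295, 'fy': 447.95680613007295, 'cx': 316.47601174394697, 'cy': 237.2514119904497, 'dist_coeffs': array([-0.11083533,  0.        ,  0.        ,  0.        ,  0.        ]), 'xyz': array([ 1.0046443 , -0.39730322,  0.88827754]), 'rotation': array([-0.29354023,  0.84051278,  0.43084852, -0.14745151])}
top {'fx': 465.59006562686073, 'fy': 465.59006562686073, 'cx': 321.29869660048803, 'cy': 233.93043072010965, 'dist_coeffs': array([-0.1184513,  0.       ,  0.       ,  0.       ,  0.       ]), 'xyz': array([ 0.39157675, -0.0671963 ,  1.10148362]), 'rotation': array([-0.0460172 ,  0.71005467, -0.70114817,  0.0457824 ])}
wrist {'fx': 387.808478575511, 'fy': 387.808478575511, 'cx': 320.1211191022007, 'cy': 237.99982162449083, 'dist_coeffs': array([-0.06997235,  0.        ,  0.        ,  0.        ,  0.        ]), 'T_tool_cam': array([[-9.22306335e-04, -2.88362672e-01,  9.57520819e-01,
        -1.71211160e-01],
       [ 9.99999475e-01,  1.61820956e-04,  1.01195604e-03,
        -8.44362403e-05],
       [-4.46757281e-04,  9.57521250e-01,  2.88362371e-01,
        -7.34886884e-02],
       [ 0.00000000e+00,  0.00000000e+00,  0.00000000e+00,
         1.00000000e+00]])}
```

View pics/top0.png

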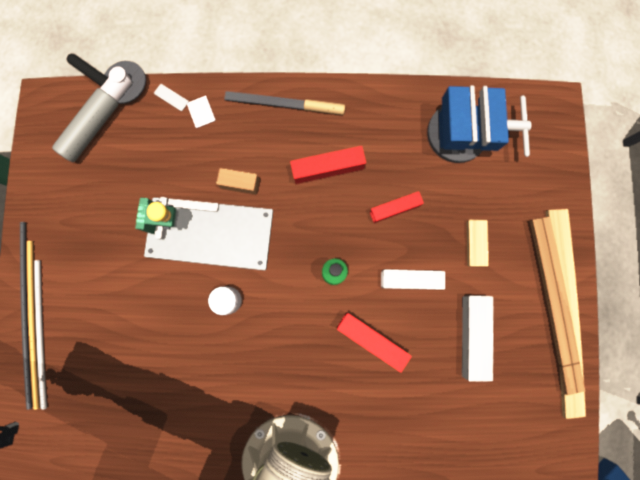

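View pics/scene0.png

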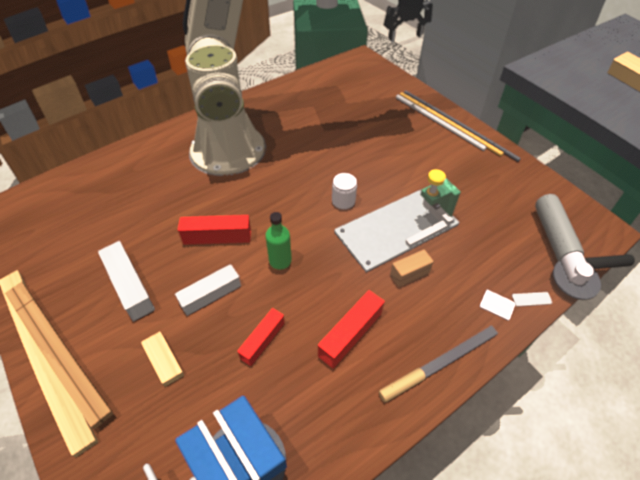

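View pics/wrist0.png

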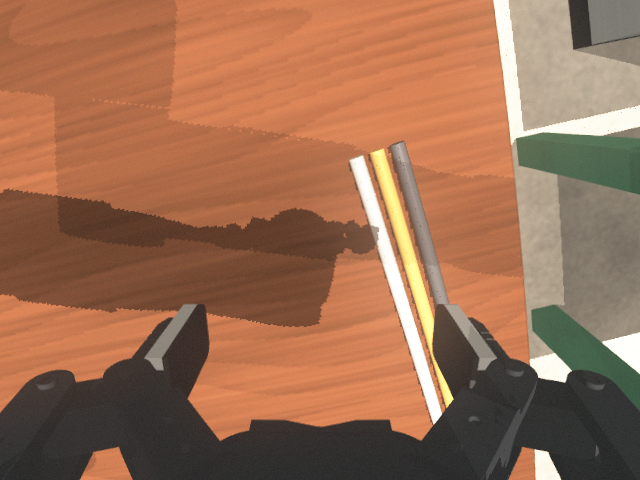

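```bash
python3 -c "
import workcell;print([n for n in dir(workcell) if n[0]!='_']);print(getattr(workcell,'hold_point_z',None))"
```

```text
['MotionError', 'camera_model', 'find_in', 'get_state', 'hand_in', 'hold_point_z', 'read_camera', 'silhouettes']
0.0187
```

```bash
cat > h.py <<'E'
from workcell import *
import cv2, numpy as np
from scipy.spatial.transform import Rotation as R
from scipy.optimize import least_squares
def cam(n):
    m=camera_model(n);K=np.array([[m['fx'],0,m['cx']],[0,m['fy'],m['cy']],[0,0,1]]);D=np.array(m['dist_coeffs'])
    if n=='wrist':
        s=get_state();T=np.eye(4);q=s['orientation'];T[:3,:3]=R.from_quat(np.r_[q[1:],q[0]]).as_matrix();T[:3,3]=s['tcp_pos']
        T=T@m['T_tool_cam']
    else:
        q=m['rotation'];T=np.eye(4);T[:3,:3]=R.from_quat(np.r_[q[1:],q[0]]).as_matrix();T[:3,3]=m['xyz']
    return K,D,T
def proj(c,P):
    K,D,T=c;W=np.linalg.inv(T);P=np.atleast_2d(np.asarray(P,float))
    return cv2.projectPoints(P.reshape(-1,1,3),cv2.Rodrigues(W[:3,:3])[0],W[:3,3],K,D)[0].reshape(-1,2)
def unproj(c,px,z):
    K,D,T=c;u=cv2.undistortPoints(np.asarray(px,float).reshape(-1,1,2),K,D).reshape(-1,2)
    d=np.c_[u,np.ones(len(u))]@T[:3,:3].T
    return T[:3,3]+d*((z-T[2,3])/d[:,2])[:,None]
def box(x,y,yaw,L,W,z0,z1):
    c,s=np.cos(yaw),np.sin(yaw);o=[]
    for z in(z0,z1):
        for a,b in((-1,-1),(1,-1),(1,1),(-1,1)):
            o.append([x+c*a*L/2-s*b*W/2,y+s*a*L/2+c*b*W/2,z])
    return np.array(o)
E
python3 - <<'E'
from h import *
im=cv2.imread('pics/top0.png')
a=cv2.resize(im[170:290,125:285],None,fx=5,fy=5,interpolation=cv2.INTER_CUBIC);cv2.imwrite('pics/jigtop.png',a)
a=cv2.resize(im[180:360,330:510],None,fx=3.3,fy=3.3,interpolation=cv2.INTER_CUBIC);cv2.imwrite('pics/parts.png',a)
im=cv2.imread('pics/scene0.png')
a=cv2.resize(im[160:280,320:480],None,fx=5,fy=5,interpolation=cv2.INTER_CUBIC);cv2.imwrite('pics/jigscene.png',a)
t=cam('top')
for p in((397,207),(328,164),(374,342),(413,280),(479,338)): print(p,unproj(t,[p],.04)[0].round(3))
print(R.from_quat(np.r_[get_state()['orientation'][1:],get_state()['orientation'][0]]).as_matrix().round(3))
E
```

```text
(397, 207) [ 0.596 -0.241  0.04 ]
(328, 164) [ 0.696 -0.08   0.04 ]
(374, 342) [ 0.287 -0.188  0.04 ]
(413, 280) [ 0.427 -0.277  0.04 ]
(479, 338) [ 0.296 -0.428  0.04 ]
[[-0.001  0.234  0.972]
 [-0.001  0.972 -0.234]
 [-1.    -0.001 -0.   ]]
```

View pics/jigtop.png

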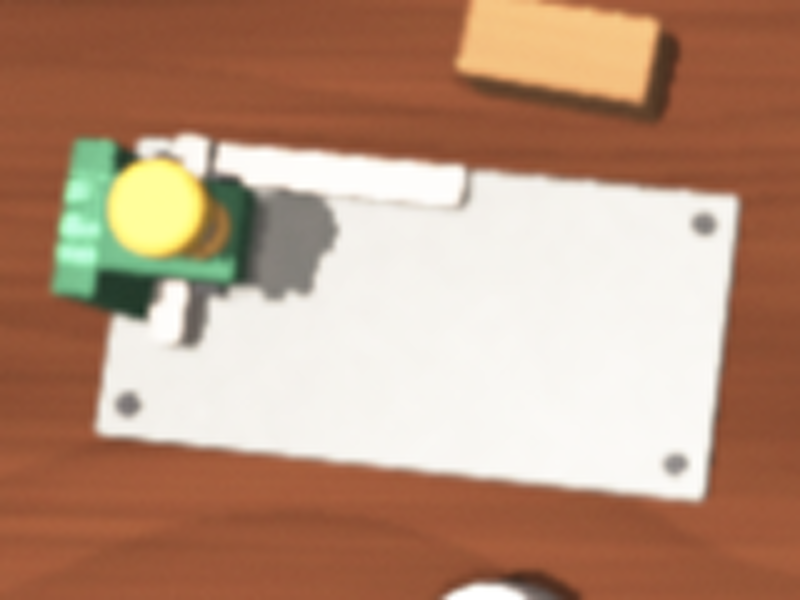

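View pics/parts.png

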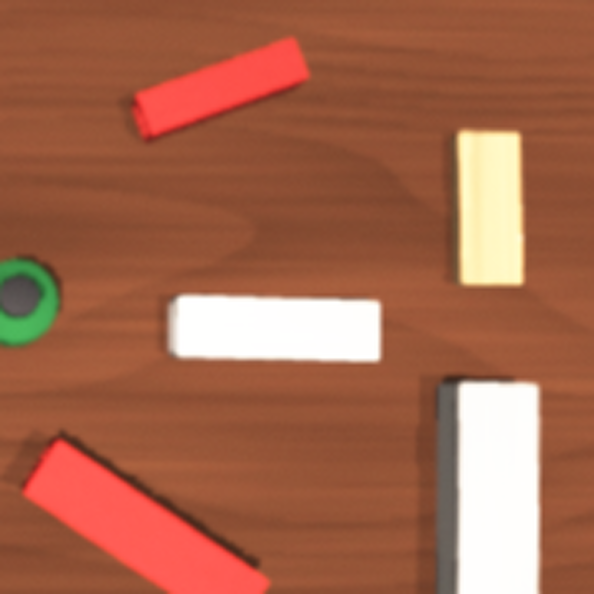

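View pics/jigscene.png

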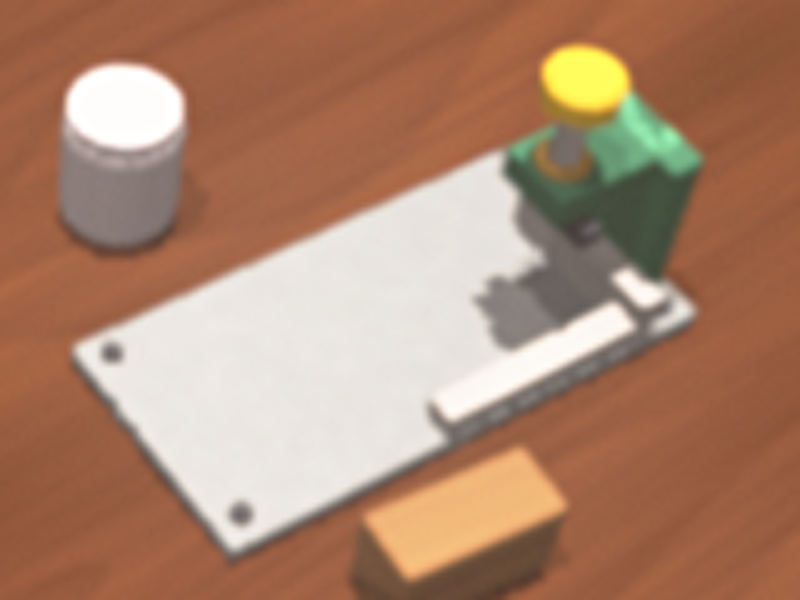

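Run:
```python
from h import *
t=cam('top');s=cam('scene')
J=np.array([[-250,-20,0],[-250,125,0],[45,125,0],[-28,35,158]])/1000
pt=[(738,197),(704,499),(96,435),(154,207)]
S=np.array([[-250,125,0],[-250,-20,0],[45,-20,0],[-28,35,158]])/1000
ps=[(75,348),(232,551),(695,309),(586,76)]
f=lambda p,o:(np.array(p,float)+.5)/5-.5+o
pt=f(pt,[125,170]);ps=f(ps,[320,160])
def tw(p,Q):
    x,y,th=p;ex=np.array([np.cos(th),np.sin(th)]);ey=np.array([np.sin(th),-np.cos(th)])*-1
    ey=np.array([-np.sin(th),np.cos(th)])
    return np.c_[Q[:,:1]*ex+Q[:,1:2]*ey+[x,y],Q[:,2]+.012]
for w in((1,0),(0,1),(1,1)):
    r=least_squares(lambda p:np.r_[w[0]*(proj(t,tw(p,J))-pt).ravel(),w[1]*(proj(s,tw(p,S))-ps).ravel()],[.55,.35,1.6],x_scale=[.1,.1,.1])
    print(w,r.x.round(4),r.fun.round(1))
P=r.x
imt=cv2.imread('pics/top0.png');ims=cv2.imread('pics/scene0.png')
# tubes
out={}
for n,lab,L,W,g in(('steel','steel_tube_center',.14,.04,(.427,-.277)),('red','red_tube_center',.12,.03,(.596,-.241))):
    ms=[]
    for cn,c in(('top',t),('scene',s)):
        read_camera(cn); best=None
        gp=proj(c,[[*g,.02]])[0]
        for d in silhouettes(cn,lab):
            e=d['extent'];print(n,cn,round(d['p'],2),np.round(e))
            if np.hypot(e[0]+e[2]/2-gp[0],e[1]+e[3]/2-gp[1])<15 and best is None: best=d['mask']
        ms.append((c,best))
    def res(p):
        o=[]
        for c,m in ms:
            if m is None: continue
            h=cv2.convexHull(proj(c,box(*p,L,W,0,.04)).astype(np.float32))
            cs=max(cv2.findContours(m.astype(np.uint8),cv2.RETR_EXTERNAL,cv2.CHAIN_APPROX_NONE)[0],key=len).reshape(-1,2)
            o+= [cv2.pointPolygonTest(h,(float(a),float(b)),True)-.3 for a,b in cs]
        return np.array(o)
    for th in(1.3,1.57,1.8):
        q=least_squares(res,[*g,th],x_scale=[.02,.02,.1],loss='soft_l1',diff_step=1e-3)
        print(n,q.x.round(4),round(q.cost,2),np.abs(q.fun).mean().round(2),len(q.fun))
        if n not in out or q.cost<out[n][1]: out[n]=(q.x,q.cost)
    for im,(c,m) in((imt,ms[0]),(ims,ms[1])):
        h=cv2.convexHull(proj(c,box(*out[n][0],L,W,0,.04)).astype(np.float32))
        cv2.polylines(im,[np.round(h).astype(int)],True,(0,255,0),1)
for im,c in((imt,t),(ims,s)):
    Q=np.array([[-250,-20,0],[-250,125,0],[45,125,0],[45,-20,0]])/1000
    cv2.polylines(im,[proj(c,tw(P,Q)).round().astype(int)],True,(255,0,0),1)
    Q=np.array([[-120,0,14],[0,0,14],[0,-18,28],[0,80,28]])/1000
    cv2.polylines(im,[proj(c,tw(P,Q)).round().astype(int)],False,(0,255,255),1)
# other objects
for lab in('oil_bottle_center','tin_center','wood_block_center','offcut_center'):
    for cn in('top',):
        d=find_in(cn,lab)
        if d:
            e=d[0]['extent'];print(lab,cn,round(d[0]['p'],2),unproj(t,[[e[0]+e[2]/2,e[1]+e[3]/2]],{'o':.08,'t':.05,'w':.04}.get(lab[0],.02))[0].round(3),np.round(e))
cv2.imwrite('pics/ft.png',cv2.resize(imt[150:350,130:450],None,fx=2.5,fy=2.5));cv2.imwrite('pics/fs.png',cv2.resize(ims[150:350,160:480],None,fx=2.5,fy=2.5))
```

```text
(1, 0) [0.5943 0.3019 1.4843] [ 0.2 -0.1  0.1  0.1 -0.2  0.1 -0.1 -0.2 -0.  -0.   0.  -0.   0.  -0.
  0.  -0. ]
(0, 1) [0.5951 0.3011 1.4844] [ 0.  -0.   0.  -0.   0.  -0.   0.  -0.  -1.  -0.1  0.3  0.1  0.5  0.2
  0.2 -0.4]
(1, 1) [0.5946 0.3017 1.4842] [ 0.3 -0.2  0.2  0.  -0.1  0.  -0.  -0.3 -0.9 -0.3  0.3 -0.2  0.5 -0.
  0.2 -0.7]
steel top 0.75 [378. 267.  68.  21.]
steel top 0.68 [463. 296.  31.  82.]
steel scene 0.98 [101. 241.  55.  78.]
steel scene 0.82 [179. 267.  64.  48.]
steel [ 0.4295 -0.2802  1.5501] 35.0 0.4 305
steel [ 0.4295 -0.2802  1.5501] 35.0 0.4 305
steel [ 0.4295 -0.2802  1.5501] 35.0 0.4 305
red top 0.91 [289. 148.  79.  39.]
red top 0.77 [373. 192.  50.  29.]
red top 0.76 [337. 311.  75.  61.]
red scene 0.78 [316. 293.  69.  76.]
red scene 0.73 [177. 214.  76.  32.]
red scene 0.55 [239. 311.  45.  53.]
red [ 0.5991 -0.2422  1.9399] 25.52 0.4 241
red [ 0.5991 -0.2422  1.9399] 25.52 0.4 241
red [ 0.5991 -0.2422  1.9399] 25.52 0.4 241
oil_bottle_center top 0.86 [ 0.45  -0.097  0.08 ] [320. 256.  29.  24.]
tin_center top 0.77 [0.373 0.152 0.05 ] [210. 286.  28.  30.]
wood_block_center top 0.74 [0.655 0.133 0.04 ] [216. 167.  43.  27.]
offcut_center top 0.8 [ 0.507 -0.414  0.08 ] [466. 219.  21.  50.]
```

View pics/ft.png

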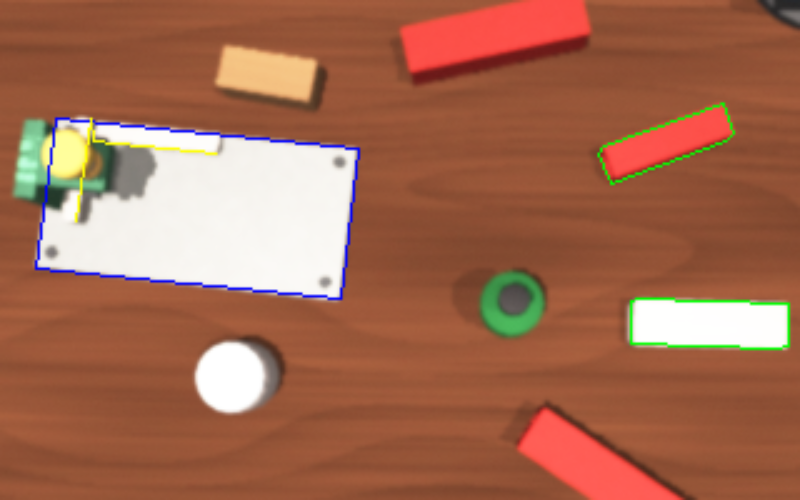

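View pics/fs.png

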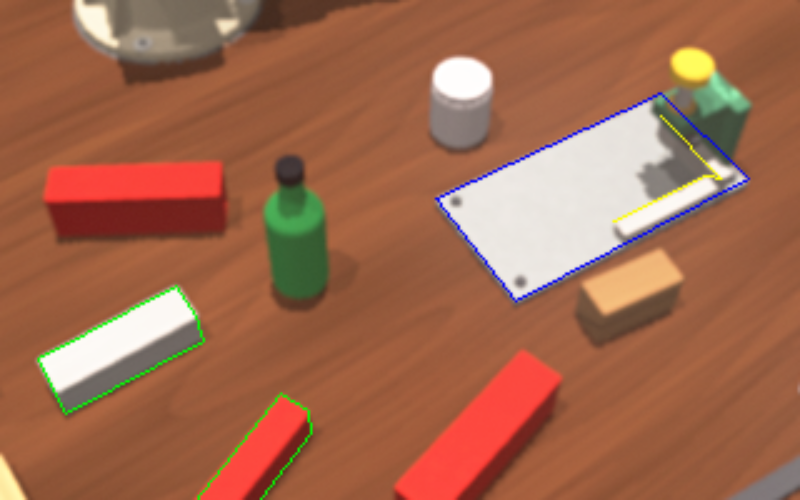

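```bash
cat >> h.py <<'E'
def Rm():
    q=get_state()['orientation'];return R.from_quat(np.r_[q[1:],q[0]]).as_matrix()
def jig(x,y,P=(.5946,.3017,1.4842)):
    return np.array([P[0]+x*np.cos(P[2])-y*np.sin(P[2]),P[1]+x*np.sin(P[2])+y*np.cos(P[2])])
def Rdown(phi):
    y=np.array([np.cos(phi),np.sin(phi),0]);x=np.array([0,0,-1.]);return np.c_[x,y,np.cross(x,y)]
def plan(wps,phi0=None,pos=None):
    """wps: (x,y,z,phi,rows). prints tool turn/shift"""
    s=get_state();p=np.array(s['tcp_pos']) if pos is None else np.array(pos);M=Rm()
    if phi0 is None: phi0=np.arctan2(M[1,1],M[0,1])
    ph=phi0
    print('now',p.round(4),'phi',round(phi0,4),'F',s['wrist_force'].round(1),'gap',round(s['finger_gap'],4),'t',round(s['clock'],2),'tilt',M[:,0].round(3))
    for x,y,z,f,n in wps:
        d=(np.array([x,y,z])-p)/n;dp=(f-ph)/n
        dp=(dp+np.pi)%(2*np.pi)-np.pi if n==1 else dp
        for i in range(n):
            sh=Rdown(ph).T@d*100;print('  [[%.1f,0,0],[%.2f,%.2f,%.2f]]'%(-np.degrees(dp),*sh),end='' if 0 else '\n')
            p=p+d;ph+=dp
        print(' --',p.round(3),round(ph,3))
E
python3 - <<'E'
from h import *
pi=np.pi
plan([(.42,.30,.28,1.335+np.radians(85),10),(.43,-.12,.25,3.121,10),(.4289,-.3102,.15,3.121,5),(.4289,-.3102,.017,3.121,5)])
for a in((-.16,.024),(-.1,.02)): print(jig(*a))
E
```

```text
now [0.1344 0.5592 0.2008] phi 1.335 F [-0.3 -0.3 -0.2] gap 0.0853 t 0.75 tilt [ 0.  0. -1.]
  [[-8.5,0,0],[-0.79,-1.85,3.38]]
  [[-8.5,0,0],[-0.79,-2.33,3.07]]
  [[-8.5,0,0],[-0.79,-2.76,2.69]]
  [[-8.5,0,0],[-0.79,-3.13,2.26]]
  [[-8.5,0,0],[-0.79,-3.43,1.77]]
  [[-8.5,0,0],[-0.79,-3.65,1.24]]
  [[-8.5,0,0],[-0.79,-3.79,0.69]]
  [[-8.5,0,0],[-0.79,-3.85,0.12]]
  [[-8.5,0,0],[-0.79,-3.83,-0.45]]
  [[-8.5,0,0],[-0.79,-3.72,-1.01]]
 -- [0.42 0.3  0.28] 2.819
  [[-1.7,0,0],[0.30,-1.43,-3.95]]
  [[-1.7,0,0],[0.30,-1.31,-3.99]]
  [[-1.7,0,0],[0.30,-1.19,-4.03]]
  [[-1.7,0,0],[0.30,-1.06,-4.06]]
  [[-1.7,0,0],[0.30,-0.94,-4.09]]
  [[-1.7,0,0],[0.30,-0.82,-4.12]]
  [[-1.7,0,0],[0.30,-0.69,-4.14]]
  [[-1.7,0,0],[0.30,-0.57,-4.16]]
  [[-1.7,0,0],[0.30,-0.44,-4.18]]
  [[-1.7,0,0],[0.30,-0.31,-4.19]]
 -- [ 0.43 -0.12  0.25] 3.121
  [[0.0,0,0],[2.00,-0.06,-3.80]]
  [[0.0,0,0],[2.00,-0.06,-3.80]]
  [[0.0,0,0],[2.00,-0.06,-3.80]]
  [[0.0,0,0],[2.00,-0.06,-3.80]]
  [[0.0,0,0],[2.00,-0.06,-3.80]]
 -- [ 0.429 -0.31   0.15 ] 3.121
  [[-0.0,0,0],[2.66,0.00,-0.00]]
  [[-0.0,0,0],[2.66,0.00,-0.00]]
  [[-0.0,0,0],[2.66,0.00,-0.00]]
  [[-0.0,0,0],[2.66,0.00,-0.00]]
  [[-0.0,0,0],[2.66,0.00,-0.00]]
 -- [ 0.429 -0.31   0.017] 3.121
[0.55685183 0.14437525]
[0.56602613 0.20380447]
```

Emit:
{"api": "step_arm", "payload": {"targets": [[[-8.5, 0, 0], [-0.8, -1.9, 3.4], 8.54], [[-8.5, 0, 0], [-0.8, -2.3, 3.1], 8.54], [[-8.5, 0, 0], [-0.8, -2.8, 2.7], 8.54], [[-8.5, 0, 0], [-0.8, -3.1, 2.3], 8.54], [[-8.5, 0, 0], [-0.8, -3.4, 1.8], 8.54], [[-8.5, 0, 0], [-0.8, -3.7, 1.2], 8.54], [[-8.5, 0, 0], [-0.8, -3.8, 0.7], 8.54], [[-8.5, 0, 0], [-0.8, -3.8, 0.1], 8.54], [[-8.5, 0, 0], [-0.8, -3.8, -0.4], 8.54], [[-8.5, 0, 0], [-0.8, -3.7, -1.0], 8.54]], "force": 60}}

```text
clock: 1.75
tcp_pos: [0.4168, 0.3008, 0.2805]
orientation: [0.576, -0.41, 0.576, 0.41]
wrist_force: [-0.5, 0.8, -0.4]
finger_gap: 0.0854
```

Emit:
{"api": "step_arm", "payload": {"targets": [[[-1.7, 0, 0], [0.3, -1.4, -4.0], 8.54], [[-1.7, 0, 0], [0.3, -1.3, -4.0], 8.54], [[-1.7, 0, 0], [0.3, -1.2, -4.0], 8.54], [[-1.7, 0, 0], [0.3, -1.1, -4.1], 8.54], [[-1.7, 0, 0], [0.3, -0.9, -4.1], 8.54], [[-1.7, 0, 0], [0.3, -0.8, -4.1], 8.54], [[-1.7, 0, 0], [0.3, -0.7, -4.1], 8.54], [[-1.7, 0, 0], [0.3, -0.6, -4.2], 8.54], [[-1.7, 0, 0], [0.3, -0.4, -4.2], 8.54], [[-1.7, 0, 0], [0.3, -0.3, -4.2], 8.54]]}}

```text
clock: 2.75
tcp_pos: [0.4166, -0.1205, 0.25]
orientation: [0.511, -0.49, 0.51, 0.489]
wrist_force: [1.0, 0.2, 0.6]
finger_gap: 0.0854
```

Run:
```python
from h import *
plan([(.4289,-.3102,.12,3.121,6),(.4289,-.3102,.018,3.121,4)])
```

```text
now [ 0.4166 -0.1205  0.25  ] phi 3.0995 F [1.  0.2 0.6] gap 0.0854 t 2.75 tilt [ 0.001 -0.    -1.   ]
  [[-0.2,0,0],[2.17,-0.34,-3.15]]
  [[-0.2,0,0],[2.17,-0.33,-3.15]]
  [[-0.2,0,0],[2.17,-0.31,-3.15]]
  [[-0.2,0,0],[2.17,-0.30,-3.15]]
  [[-0.2,0,0],[2.17,-0.29,-3.15]]
  [[-0.2,0,0],[2.17,-0.28,-3.16]]
 -- [ 0.429 -0.31   0.12 ] 3.121
  [[0.0,0,0],[2.55,0.00,-0.00]]
  [[0.0,0,0],[2.55,0.00,-0.00]]
  [[0.0,0,0],[2.55,0.00,-0.00]]
  [[0.0,0,0],[2.55,0.00,-0.00]]
 -- [ 0.429 -0.31   0.018] 3.121
```

Emit:
{"api": "step_arm", "payload": {"targets": [[[-0.2, 0, 0], [2.2, -0.3, -3.1], 8.54], [[-0.2, 0, 0], [2.2, -0.3, -3.2], 8.54], [[-0.2, 0, 0], [2.2, -0.3, -3.1], 8.54], [[-0.2, 0, 0], [2.2, -0.3, -3.2], 8.54], [[-0.2, 0, 0], [2.1, -0.3, -3.1], 8.54], [[-0.2, 0, 0], [2.1, -0.3, -3.2], 8.54], [[0, 0, 0], [2.5, 0, 0], 8.54], [[0, 0, 0], [2.5, 0, 0], 8.54], [[0, 0, 0], [2.5, 0, 0], 8.54], [[0, 0, 0], [2.6, 0, 0], 8.54]]}}

```text
clock: 3.75
tcp_pos: [0.4285, -0.3086, 0.0181]
orientation: [0.506, -0.495, 0.506, 0.494]
wrist_force: [-0.3, -0.4, -0.6]
finger_gap: 0.0854
```

Run:
```python
from h import *
plan([(.4289,-.3102,.018,3.121,1)])
im=read_camera('wrist');cv2.imwrite('pics/w1.png',im[:,:,::-1])
```

```text
now [ 0.4285 -0.3086  0.0181] phi 3.119 F [-0.3 -0.4 -0.6] gap 0.0854 t 3.75 tilt [ 0.001 -0.    -1.   ]
  [[-0.1,0,0],[0.01,-0.05,-0.16]]
 -- [ 0.429 -0.31   0.018] 3.121
```

View pics/w1.png

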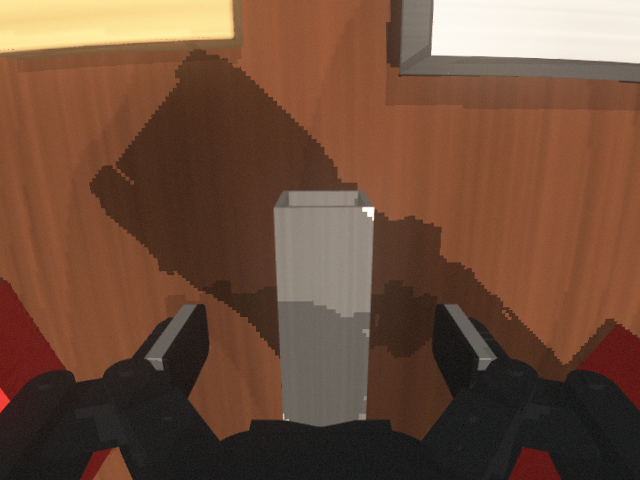

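The steel tube (open end at u 275–372, v 190) sits centred between the pads at (200, 320) and (440, 320). I'll close and lift.

Emit:
{"api": "step_arm", "payload": {"targets": [[[0, 0, 0], [0, 0, 0], 3], [[0, 0, 0], [0, 0, 0], 3], [[0, 0, 0], [0, 0, 0], 3], [[0, 0, 0], [0, 0, 0], 3], [[0, 0, 0], [0, 0, 0], 3], [[0, 0, 0], [0, 0, 0], 3], [[0, 0, 0], [0, 0, 0], 3], [[0, 0, 0], [-1.5, 0, 0], 3], [[0, 0, 0], [-3, 0, 0], 3], [[0, 0, 0], [-4, 0, 0], 3]], "force": 60}}

```text
clock: 4.8
tcp_pos: [0.427, -0.307, 0.103]
orientation: [0.506, -0.493, 0.506, 0.496]
wrist_force: [0.7, -0.6, 0.1]
finger_gap: 0.03
```

Run:
```python
from h import *
f=1.4842-np.pi/2+np.pi
a=jig(-.16,.025)
plan([(.45,-.27,.25,3.12,4),(.53,.02,.27,3.07,8),(*a,.13,f,5),(*a,.033,f,3)])
im=read_camera('wrist');cv2.imwrite('pics/w2.png',im[:,:,::-1])
```

```text
now [ 0.427 -0.307  0.103] phi 3.1193 F [ 0.7 -0.6  0.1] gap 0.03 t 4.8 tilt [-0.003  0.003 -1.   ]
  [[-0.0,0,0],[-3.67,-0.55,0.94]]
  [[-0.0,0,0],[-3.67,-0.55,0.94]]
  [[-0.0,0,0],[-3.67,-0.55,0.94]]
  [[-0.0,0,0],[-3.67,-0.55,0.94]]
 -- [ 0.45 -0.27  0.25] 3.12
  [[0.4,0,0],[-0.25,-0.92,3.65]]
  [[0.4,0,0],[-0.25,-0.90,3.65]]
  [[0.4,0,0],[-0.25,-0.88,3.66]]
  [[0.4,0,0],[-0.25,-0.85,3.66]]
  [[0.4,0,0],[-0.25,-0.83,3.67]]
  [[0.4,0,0],[-0.25,-0.81,3.67]]
  [[0.4,0,0],[-0.25,-0.78,3.68]]
  [[0.4,0,0],[-0.25,-0.76,3.68]]
 -- [0.53 0.02 0.27] 3.07
  [[0.2,0,0],[2.80,-0.34,2.52]]
  [[0.2,0,0],[2.80,-0.33,2.52]]
  [[0.2,0,0],[2.80,-0.32,2.52]]
  [[0.2,0,0],[2.80,-0.32,2.52]]
  [[0.2,0,0],[2.80,-0.31,2.52]]
 -- [0.556 0.144 0.13 ] 3.055
  [[0.0,0,0],[3.23,0.00,0.00]]
  [[0.0,0,0],[3.23,0.00,0.00]]
  [[0.0,0,0],[3.23,0.00,0.00]]
 -- [0.556 0.144 0.033] 3.055
```

View pics/w2.png

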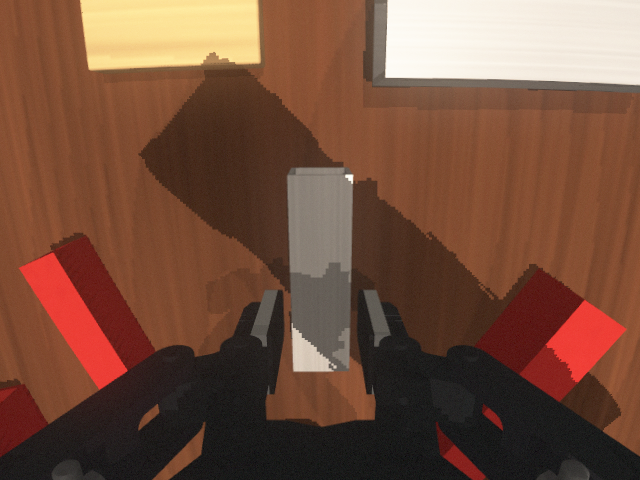

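The fingers were still closing when I lifted, so they missed the tube. It's still in place at u 290–352. I'll go again and give them more time.

Emit:
{"api": "step_arm", "payload": {"targets": [[[0, 0, 0], [0, 0, 0], 7], [[0, 0, 0], [0, 0, 0], 7], [[0, 0, 0], [0, 0, 0], 7], [[0, 0, 0], [0, 0, 0], 7], [[0, 0, 0], [0, 0, 0], 7], [[0, 0, 0], [0, 0, 0], 7], [[0, 0, 0], [0, 0, 0], 7], [[0, 0, 0], [0, -0.15, -0.3], 7], [[0, 0, 0], [0, 0, 0], 7], [[0, 0, 0], [2.5, 0, 0], 7]], "force": 60}}

```text
clock: 5.85
tcp_pos: [0.4321, -0.3137, 0.0816]
orientation: [0.506, -0.497, 0.505, 0.492]
wrist_force: [0.6, -0.4, 0.2]
finger_gap: 0.07
```

Emit:
{"api": "step_arm", "payload": {"targets": [[[0, 0, 0], [2, 0, 0], 7], [[0, 0, 0], [2, 0, 0], 7], [[0, 0, 0], [2, 0, 0], 7], [[0, 0, 0], [0, 0, 0], 3.5], [[0, 0, 0], [0, 0, 0], 3.5], [[0, 0, 0], [0, 0, 0], 3.5], [[0, 0, 0], [0, 0, 0], 3.5], [[0, 0, 0], [0, 0, 0], 3.5], [[0, 0, 0], [0, 0, 0], 3.5], [[0, 0, 0], [0, 0, 0], 3.5]], "force": 60}}

```text
clock: 6.85
tcp_pos: [0.43, -0.3114, 0.0191]
orientation: [0.506, -0.495, 0.505, 0.494]
wrist_force: [-0.2, 0.2, 0.3]
finger_gap: 0.0347
```

Run:
```python
from h import *
plan([(.4289,-.3102,.018,3.121,1)])
```

```text
now [ 0.43   -0.3114  0.0191] phi 3.1194 F [-0.2  0.2  0.3] gap 0.0347 t 6.85 tilt [ 0. -0. -1.]
  [[-0.1,0,0],[0.11,0.11,0.12]]
 -- [ 0.429 -0.31   0.018] 3.121
```

Run:
```python
from h import *
im=read_camera('wrist');cv2.imwrite('pics/w3.png',im[:,:,::-1])
print(get_state()['finger_gap'])
im=read_camera('scene');cv2.imwrite('pics/s3.png',cv2.resize(im[180:340,110:310,::-1],None,fx=4,fy=3.7))
```

```text
0.03532577268823307
```

View pics/w3.png

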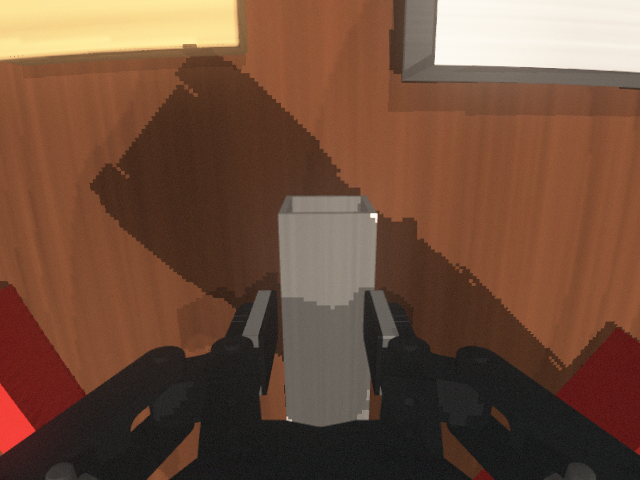

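View pics/s3.png

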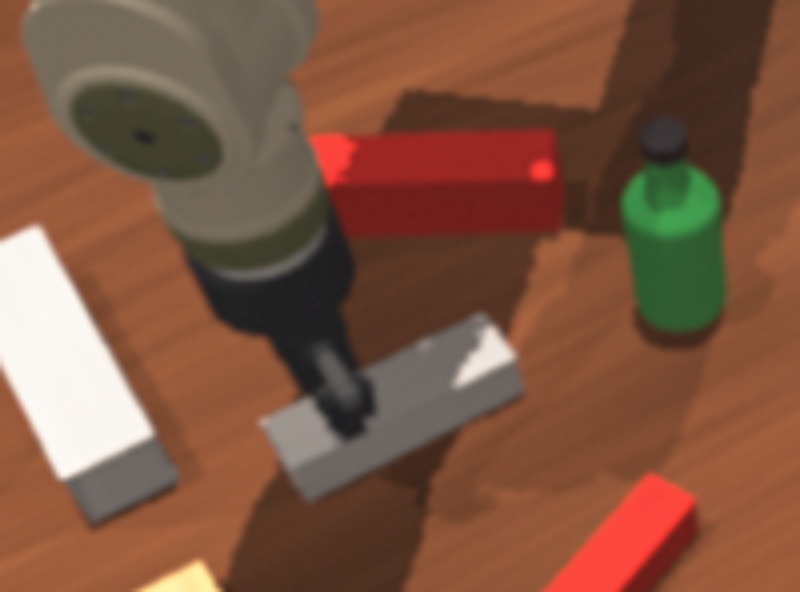

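Run:
```python
from h import *
c=cam('wrist');im=cv2.imread('pics/w3.png')
for W,H,col in((.04,.04,(0,255,0)),):
    b=box(.4295,-.2802,1.5501,.14,W,0,H);p=proj(c,b)
    print(p.round(0))
    for a,d in((0,1),(1,2),(2,3),(3,0),(4,5),(5,6),(6,7),(7,4),(0,4),(3,7)): cv2.line(im,tuple(p[a].round().astype(int)),tuple(p[d].round().astype(int)),col,1)
T=get_state()['tcp_pos'];M=Rm()
for x in(0,-.0187):
  for g in(-.0175,.0175):
    q=proj(c,[T+M@np.array([x,g,0])])[0];print(x,g,q.round(0));cv2.circle(im,tuple(q.round().astype(int)),3,(255,0,0),-1)
cv2.imwrite('pics/w3b.png',im)
```

```text
[[282. 194.]
 [289. 422.]
 [355. 422.]
 [362. 194.]
 [272. 212.]
 [283. 478.]
 [361. 478.]
 [373. 212.]]
0 -0.0175 [283. 282.]
0 0.0175 [357. 282.]
-0.0187 -0.0175 [280. 299.]
-0.0187 0.0175 [361. 299.]
```

View pics/w3b.png

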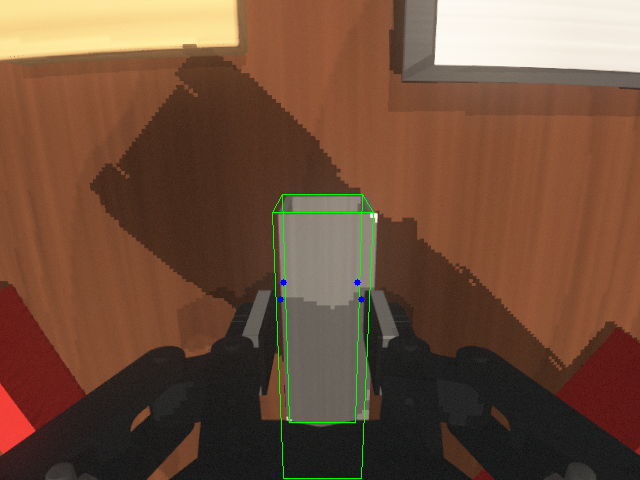

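Run:
```python
from h import *
c=cam('scene');T=get_state()['tcp_pos'];M=Rm();im=cv2.imread('pics/s3.png')
for x in(0,-.02,-.04):
  for g in(-.0175,-.03):
   for zz in(-.011,.011):
    q=proj(c,[T+M@np.array([x,g,zz])])[0];q=((q-[110,180])*[4,3.7]).round().astype(int);print(x,g,zz,T+M@np.array([x,g,zz]),q)
    cv2.circle(im,tuple(q),3,{0:(255,0,0),-.02:(0,255,0),-.04:(0,255,255)}[x],-1)
cv2.imwrite('pics/s3b.png',im[200:592,200:600].repeat(2,0)[:600].repeat(2,1)[:,:800])
```

```text
0 -0.0175 -0.011 [ 0.44709313 -0.32269668  0.01896558] [341 460]
0 -0.0175 0.011 [ 0.44758192 -0.30070211  0.01896509] [377 443]
0 -0.03 -0.011 [ 0.45959004 -0.3229744   0.01896707] [351 475]
0 -0.03 0.011 [ 0.46007884 -0.30097983  0.01896657] [386 458]
-0.02 -0.0175 -0.011 [ 0.44709076 -0.32269618  0.03896558] [334 443]
-0.02 -0.0175 0.011 [ 0.44757955 -0.30070161  0.03896509] [370 426]
-0.02 -0.03 -0.011 [ 0.45958767 -0.3229739   0.03896707] [343 459]
-0.02 -0.03 0.011 [ 0.46007647 -0.30097933  0.03896657] [379 441]
-0.04 -0.0175 -0.011 [ 0.44708839 -0.32269567  0.05896558] [326 426]
-0.04 -0.0175 0.011 [ 0.44757718 -0.3007011   0.05896509] [362 408]
-0.04 -0.03 -0.011 [ 0.4595853  -0.3229734   0.05896707] [336 441]
-0.04 -0.03 0.011 [ 0.4600741  -0.30097883  0.05896657] [372 423]
```

View pics/s3b.png

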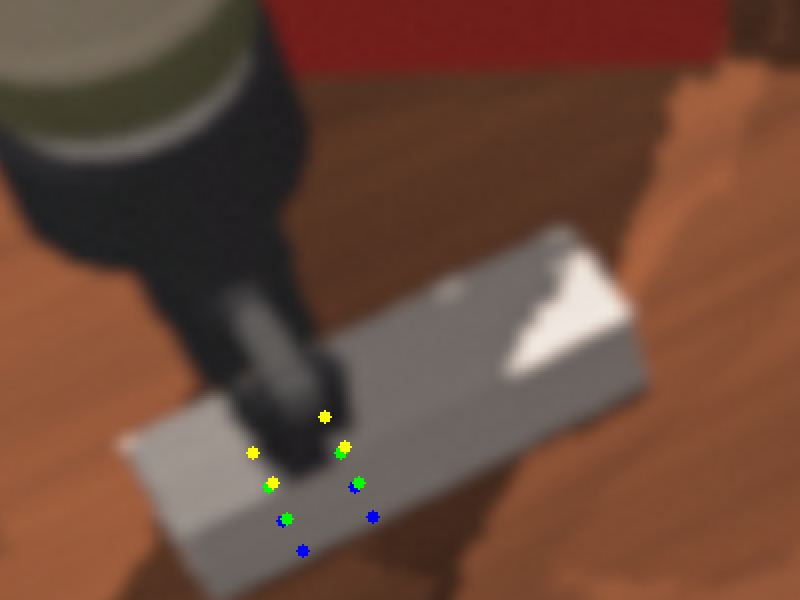

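Both views put the real fingertips about 38 mm behind the reported TCP, so they're above the tube. The wrist view shows them at (272, 290) and (368, 290), and the scene view agrees. I'll open, go lower and watch for contact force.

Emit:
{"api": "step_arm", "payload": {"targets": [[[0, 0, 0], [0, 0, 0], 6.5], [[0, 0, 0], [0, 0, 0], 6.5], [[0, 0, 0], [0, 0, 0], 6.5], [[0, 0, 0], [0, 0, 0], 6.5], [[0, 0, 0], [0, 0.1, 0], 6.5], [[0, 0, 0], [0.5, 0, 0], 6.5], [[0, 0, 0], [0.5, 0, 0], 6.5], [[0, 0, 0], [0.5, 0, 0], 6.5], [[0, 0, 0], [0.3, 0, 0], 6.5], [[0, 0, 0], [0, 0, 0], 6.5]], "force": 60}}

```text
clock: 7.95
tcp_pos: [0.4284, -0.3108, 0.0001]
orientation: [0.506, -0.494, 0.505, 0.495]
wrist_force: [0.6, 0.0, 0.2]
finger_gap: 0.0647
```

Run:
```python
from h import *
c=cam('scene');T=get_state()['tcp_pos'];M=Rm()
im=read_camera('wrist');cv2.imwrite('pics/w4.png',im[:,:,::-1])
im=read_camera('scene');im=np.ascontiguousarray(cv2.resize(im[180:340,110:310,::-1],None,fx=4,fy=3.7))
for x in(0,-.02,-.04):
  for g in(-.0325,):
   for zz in(-.011,.011):
    q=proj(c,[T+M@np.array([x,g,zz])])[0];q=((q-[110,180])*[4,3.7]).round().astype(int)
    cv2.circle(im,tuple(q),3,{0:(255,0,0),-.02:(0,255,0),-.04:(0,255,255)}[x],-1)
cv2.imwrite('pics/s4.png',im)
print(get_state()['wrist_force'],T)
```

```text
[-0.55930352  0.19661029 -0.07210763] [ 4.28368507e-01 -3.10808579e-01  5.09818945e-05]
```

View pics/w4.png

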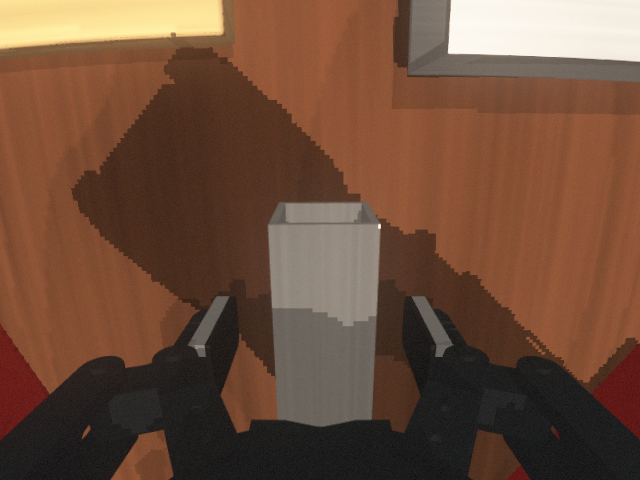

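View pics/s4.png

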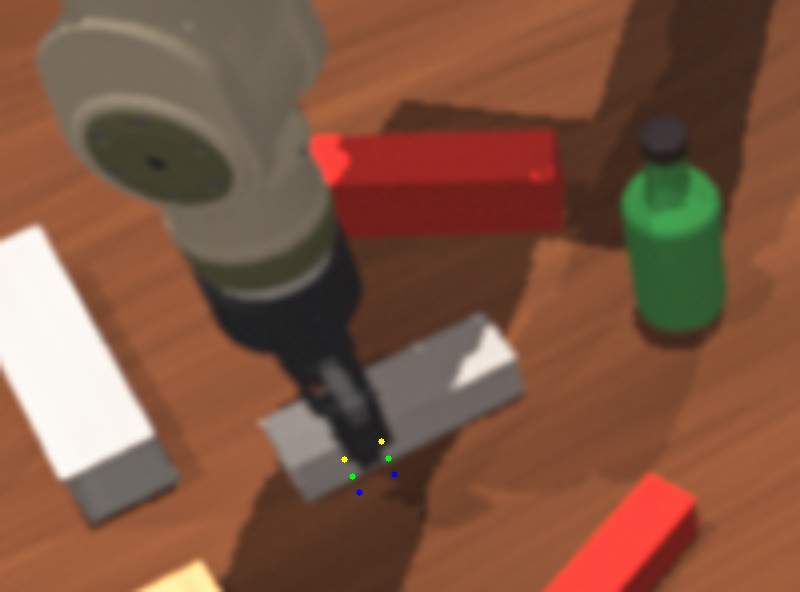

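Emit:
{"api": "step_arm", "payload": {"targets": [[[0, 0, 0], [0.5, 0, 0], 6.5], [[0, 0, 0], [0.5, 0, 0], 6.5], [[0, 0, 0], [0.3, 0, 0], 6.5], [[0, 0, 0], [0, 0, 0], 3], [[0, 0, 0], [0, 0, 0], 3], [[0, 0, 0], [0, 0, 0], 3], [[0, 0, 0], [0, 0, 0], 3], [[0, 0, 0], [0, 0, 0], 3], [[0, 0, 0], [0, 0, 0], 3], [[0, 0, 0], [0, 0, 0], 3]], "force": 60}}

```text
clock: 9.05
tcp_pos: [0.4286, -0.3113, -0.012]
orientation: [0.505, -0.494, 0.506, 0.494]
wrist_force: [-1.3, -0.8, 2.1]
finger_gap: 0.039
```

Run:
```python
from h import *
im=read_camera('wrist');cv2.imwrite('pics/w5.png',im[:,:,::-1])
im=read_camera('scene');im=np.ascontiguousarray(cv2.resize(im[180:340,110:310,::-1],None,fx=4,fy=3.7))
cv2.imwrite('pics/s5.png',im)
plan([(.4289,-.3102,.018,3.121,1)])
```

```text
now [ 0.4286 -0.3113 -0.012 ] phi 3.1193 F [-2.7  0.2  4.1] gap 0.0388 t 9.15 tilt [-0. -0. -1.]
  [[-0.1,0,0],[-3.00,-0.02,0.11]]
 -- [ 0.429 -0.31   0.018] 3.121
```

View pics/w5.png

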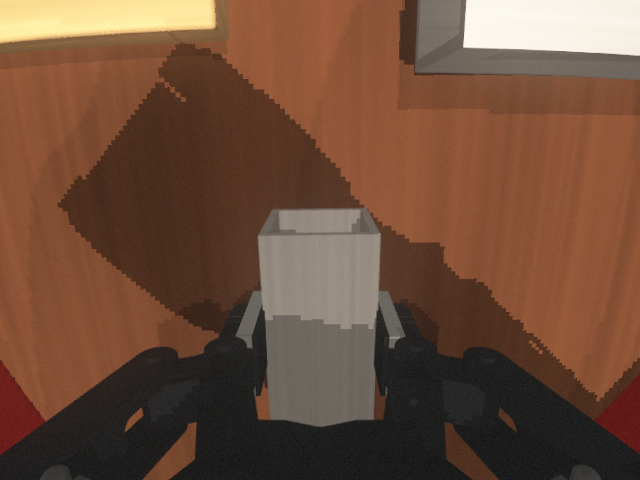

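View pics/s5.png

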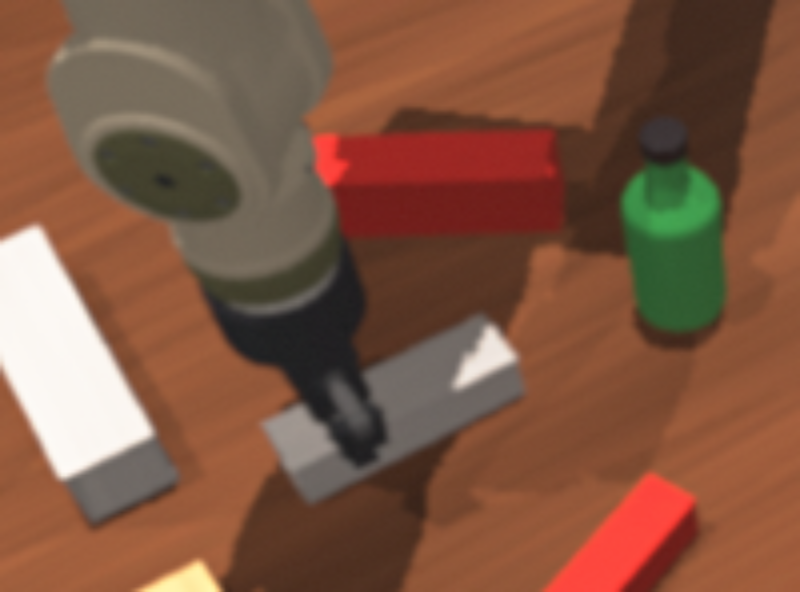

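Run:
```python
from h import *
f=1.4842+np.pi/2
a=jig(-.166,.025);b=jig(-.108,.025)
plan([(.4286,-.3113,.05,3.119,3),(.45,-.26,.20,3.12,5),(.53,.02,.22,3.07,8),(*a,.10,f,4),(*a,.006,f,4),(*b,.004,f,4)])
```

```text
now [ 0.4286 -0.3113 -0.012 ] phi 3.1193 F [-2.7  0.2  4.1] gap 0.0388 t 9.15 tilt [-0. -0. -1.]
  [[0.0,0,0],[-2.07,0.00,0.00]]
  [[0.0,0,0],[-2.07,0.00,0.00]]
  [[0.0,0,0],[-2.07,0.00,0.00]]
 -- [ 0.429 -0.311  0.05 ] 3.119
  [[-0.0,0,0],[-3.00,-0.40,1.04]]
  [[-0.0,0,0],[-3.00,-0.40,1.04]]
  [[-0.0,0,0],[-3.00,-0.41,1.04]]
  [[-0.0,0,0],[-3.00,-0.41,1.04]]
  [[-0.0,0,0],[-3.00,-0.41,1.04]]
 -- [ 0.45 -0.26  0.2 ] 3.12
  [[0.4,0,0],[-0.25,-0.92,3.52]]
  [[0.4,0,0],[-0.25,-0.90,3.53]]
  [[0.4,0,0],[-0.25,-0.88,3.53]]
  [[0.4,0,0],[-0.25,-0.86,3.54]]
  [[0.4,0,0],[-0.25,-0.84,3.54]]
  [[0.4,0,0],[-0.25,-0.81,3.55]]
  [[0.4,0,0],[-0.25,-0.79,3.55]]
  [[0.4,0,0],[-0.25,-0.77,3.56]]
 -- [0.53 0.02 0.22] 3.07
  [[0.2,0,0],[3.00,-0.42,3.00]]
  [[0.2,0,0],[3.00,-0.41,3.00]]
  [[0.2,0,0],[3.00,-0.40,3.00]]
  [[0.2,0,0],[3.00,-0.39,3.00]]
 -- [0.555 0.138 0.1  ] 3.055
  [[0.0,0,0],[2.35,0.00,-0.00]]
  [[0.0,0,0],[2.35,0.00,-0.00]]
  [[0.0,0,0],[2.35,0.00,-0.00]]
  [[0.0,0,0],[2.35,0.00,-0.00]]
 -- [0.555 0.138 0.006] 3.055
  [[0.0,0,0],[0.05,0.00,1.45]]
  [[0.0,0,0],[0.05,0.00,1.45]]
  [[0.0,0,0],[0.05,0.00,1.45]]
  [[0.0,0,0],[0.05,0.00,1.45]]
 -- [0.56  0.196 0.004] 3.055
```

Emit:
{"api": "step_arm", "payload": {"targets": [[[0, 0, 0], [-1, 0, 0], 3], [[0, 0, 0], [-2, 0, 0], 3], [[0, 0, 0], [-2.5, 0, 0], 3], [[0, 0, 0], [-3, 0, 0], 3], [[0, 0, 0], [-3, -0.3, 0.8], 3], [[0, 0, 0], [-3.2, -0.5, 1.3], 3], [[0, 0, 0], [-3.2, -0.5, 1.3], 3], [[0, 0, 0], [-2, -0.5, 1.3], 3], [[0, 0, 0], [-1.3, -0.3, 0.6], 3], [[0, 0, 0], [0, 0, 0], 3]], "force": 70}}

```text
clock: 10.15
tcp_pos: [0.4523, -0.2584, 0.2018]
orientation: [0.506, -0.496, 0.505, 0.494]
wrist_force: [-0.3, -0.6, -5.9]
finger_gap: 0.0386
```

Run:
```python
from h import *
f=1.4842+np.pi/2
a=jig(-.168,.025);b=jig(-.108,.025)
im=read_camera('wrist');cv2.imwrite('pics/w6.png',im[:,:,::-1])
im=read_camera('scene');im=np.ascontiguousarray(cv2.resize(im[130:330,110:350,::-1],None,fx=3,fy=3))
cv2.imwrite('pics/s6.png',im)
plan([(.53,.02,.22,3.07,8),(*a,.10,f,4),(*a,.006,f,4),(*b,.004,f,4)])
```

```text
now [ 0.4509 -0.2585  0.1993] phi 3.1198 F [-0.9  0.4 -6.1] gap 0.0385 t 10.25 tilt [-0.  0. -1.]
  [[0.4,0,0],[-0.26,-0.91,3.50]]
  [[0.4,0,0],[-0.26,-0.89,3.51]]
  [[0.4,0,0],[-0.26,-0.87,3.51]]
  [[0.4,0,0],[-0.26,-0.85,3.52]]
  [[0.4,0,0],[-0.26,-0.83,3.52]]
  [[0.4,0,0],[-0.26,-0.80,3.53]]
  [[0.4,0,0],[-0.26,-0.78,3.53]]
  [[0.4,0,0],[-0.26,-0.76,3.54]]
 -- [0.53 0.02 0.22] 3.07
  [[0.2,0,0],[3.00,-0.42,2.95]]
  [[0.2,0,0],[3.00,-0.41,2.95]]
  [[0.2,0,0],[3.00,-0.40,2.95]]
  [[0.2,0,0],[3.00,-0.39,2.95]]
 -- [0.555 0.136 0.1  ] 3.055
  [[-0.0,0,0],[2.35,0.00,-0.00]]
  [[-0.0,0,0],[2.35,0.00,-0.00]]
  [[-0.0,0,0],[2.35,0.00,-0.00]]
  [[-0.0,0,0],[2.35,0.00,-0.00]]
 -- [0.555 0.136 0.006] 3.055
  [[-0.0,0,0],[0.05,0.00,1.50]]
  [[-0.0,0,0],[0.05,0.00,1.50]]
  [[-0.0,0,0],[0.05,0.00,1.50]]
  [[-0.0,0,0],[0.05,0.00,1.50]]
 -- [0.56  0.196 0.004] 3.055
```

View pics/w6.png

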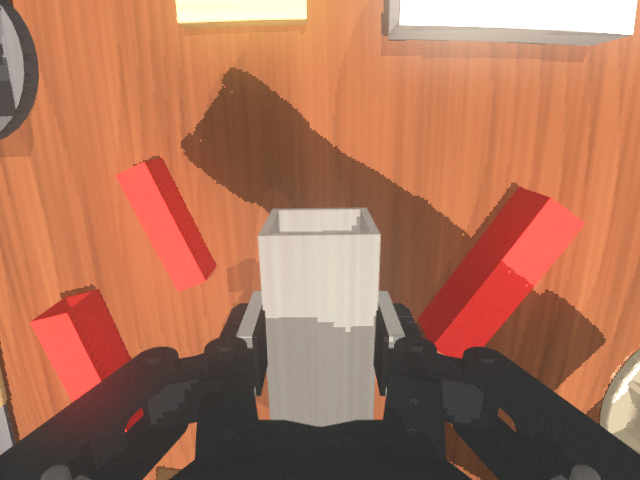

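View pics/s6.png

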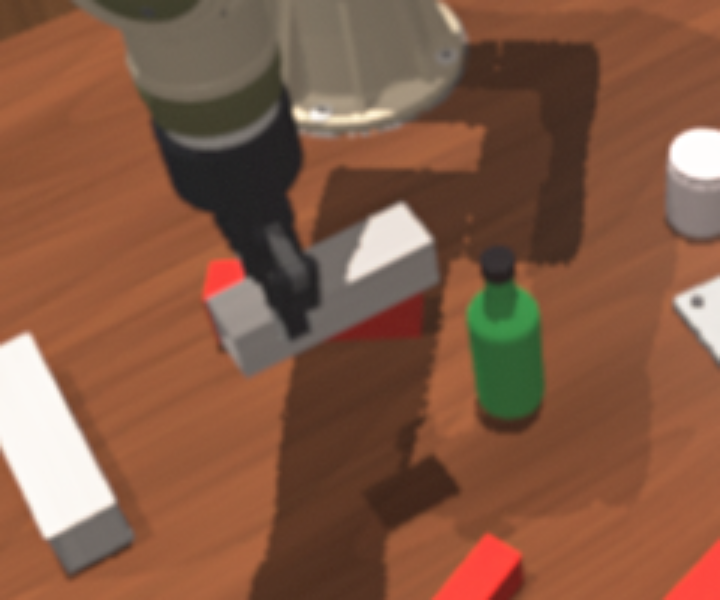

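The steel tube is held level: its end in the wrist view hasn't moved (u 260–380, v 210) and the extra weight is about 6 N. Carrying it over to the jig.

Emit:
{"api": "step_arm", "payload": {"targets": [[[0.4, 0, 0], [-0.3, -0.5, 2], 3], [[0.4, 0, 0], [-0.3, -0.9, 3.5], 3], [[0.4, 0, 0], [-0.3, -0.9, 3.5], 3], [[0.4, 0, 0], [-0.3, -0.9, 3.5], 3], [[0.4, 0, 0], [-0.3, -0.8, 3.5], 3], [[0.4, 0, 0], [-0.3, -0.8, 3.5], 3], [[0.4, 0, 0], [-0.3, -0.8, 3.5], 3], [[0.4, 0, 0], [0, -0.8, 3.5], 3], [[0.3, 0, 0], [0, -0.5, 3], 3], [[0.2, 0, 0], [0.5, -0.3, 2], 3]]}}

```text
clock: 11.25
tcp_pos: [0.5395, 0.0537, 0.2145]
orientation: [0.521, -0.477, 0.521, 0.479]
wrist_force: [0.0, -0.0, -6.7]
finger_gap: 0.0388
```

Run:
```python
from h import *
f=1.4842+np.pi/2
a=jig(-.168,.025);b=jig(-.108,.025)
plan([(*a,.10,f,5),(*a,.006,f,4),(*b,.004,f,4)])
```

```text
now [0.5395 0.0537 0.2145] phi 3.0555 F [ 0.  -0.  -6.7] gap 0.0388 t 11.25 tilt [-0.002  0.001 -1.   ]
  [[0.0,0,0],[2.29,-0.17,1.68]]
  [[0.0,0,0],[2.29,-0.17,1.68]]
  [[0.0,0,0],[2.29,-0.17,1.68]]
  [[0.0,0,0],[2.29,-0.17,1.68]]
  [[0.0,0,0],[2.29,-0.17,1.68]]
 -- [0.555 0.136 0.1  ] 3.055
  [[-0.0,0,0],[2.35,-0.00,-0.00]]
  [[-0.0,0,0],[2.35,-0.00,-0.00]]
  [[-0.0,0,0],[2.35,-0.00,-0.00]]
  [[-0.0,0,0],[2.35,-0.00,-0.00]]
 -- [0.555 0.136 0.006] 3.055
  [[-0.0,0,0],[0.05,-0.00,1.50]]
  [[-0.0,0,0],[0.05,-0.00,1.50]]
  [[-0.0,0,0],[0.05,-0.00,1.50]]
  [[-0.0,0,0],[0.05,-0.00,1.50]]
 -- [0.56  0.196 0.004] 3.055
```

Emit:
{"api": "step_arm", "payload": {"targets": [[[0, 0, 0], [2, -0.2, 2.2], 3], [[0, 0, 0], [2.3, -0.2, 2.2], 3], [[0, 0, 0], [2.3, -0.2, 2.2], 3], [[0, 0, 0], [2.5, -0.2, 1], 3], [[0, 0, 0], [2.5, 0, 0.5], 3], [[0, 0, 0], [2.5, 0, 0], 3], [[0, 0, 0], [2.5, 0, 0], 3], [[0, 0, 0], [2.0, 0, 0], 3], [[0, 0, 0], [1.3, 0, 0], 3], [[0, 0, 0], [0, 0, 0], 3]]}}

```text
clock: 12.25
tcp_pos: [0.5519, 0.1314, 0.0137]
orientation: [0.52, -0.476, 0.523, 0.479]
wrist_force: [-0.3, -0.1, -6.6]
finger_gap: 0.0385
```

Run:
```python
from h import *
f=1.4842+np.pi/2
a=jig(-.168,.025);b=jig(-.108,.025)
im=read_camera('wrist');cv2.imwrite('pics/w7.png',im[:,:,::-1])
im=read_camera('scene');im=np.ascontiguousarray(cv2.resize(im[130:290,300:500,::-1],None,fx=4,fy=3.7))
cv2.imwrite('pics/s7.png',im)
plan([(*a,.006,f,1),(*b,.004,f,4)])
```

```text
now [0.5544 0.1318 0.0167] phi 3.0544 F [ 0.3 -0.4 -5.2] gap 0.0389 t 12.35 tilt [-0.001  0.    -1.   ]
  [[-0.0,0,0],[1.07,-0.03,0.47]]
 -- [0.555 0.136 0.006] 3.055
  [[-0.0,0,0],[0.05,0.00,1.50]]
  [[-0.0,0,0],[0.05,0.00,1.50]]
  [[-0.0,0,0],[0.05,0.00,1.50]]
  [[-0.0,0,0],[0.05,0.00,1.50]]
 -- [0.56  0.196 0.004] 3.055
```

View pics/s7.png

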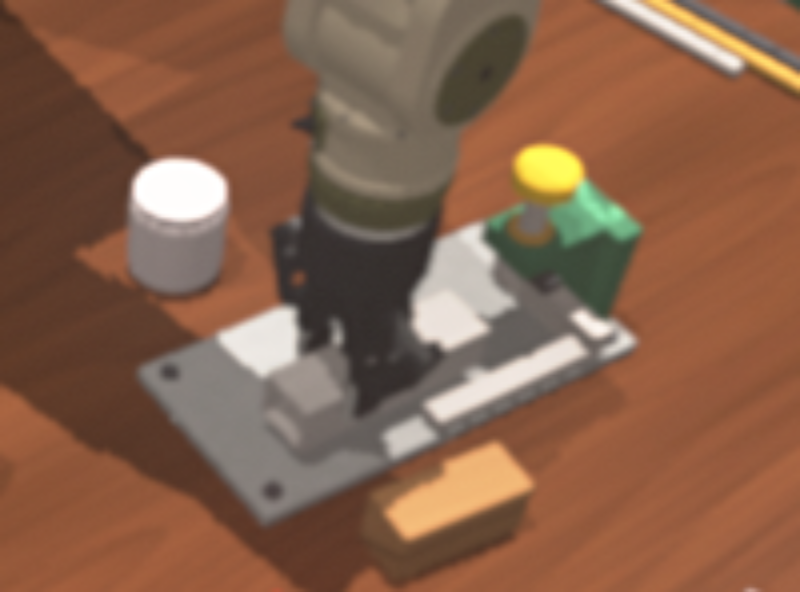

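The tube is over the plate with its front end short of the bridge. The plunger, tin and block are clear. Sliding in low.

Emit:
{"api": "step_arm", "payload": {"targets": [[[0, 0, 0], [0.6, 0, 0.6], 3], [[0, 0, 0], [0.4, 0, 1], 3], [[0, 0, 0], [0, 0, 1], 3], [[0, 0, 0], [0, 0, 1], 3], [[0, 0, 0], [0, 0, 1], 3], [[0, 0, 0], [0, 0, 1], 3], [[0, 0, 0], [0, 0, 0.4], 3], [[0, 0, 0], [0.3, 0, 0], 3], [[0, 0, 0], [0.2, 0, 0], 3], [[0, 0, 0], [0, 0, 0], 3]]}}

```text
clock: 13.35
tcp_pos: [0.5593, 0.1914, 0.0013]
orientation: [0.521, -0.478, 0.522, 0.478]
wrist_force: [-0.0, 0.0, -5.7]
finger_gap: 0.0386
```

```bash
cat >> h.py <<'E'
def injig():
    s=get_state();P=(.5946,.3017,1.4842);d=s['tcp_pos'][:2]-np.array(P[:2]);ex=np.array([np.cos(P[2]),np.sin(P[2])]);ey=np.array([-ex[1],ex[0]])
    F=s['wrist_force'];M=Rm()
    print('jig x %.1f y %.1f z %.1f'%(d@ex*1e3,d@ey*1e3,s['tcp_pos'][2]*1e3),'F jig x %.1f y %.1f z %.1f'%(F[:2]@ex,F[:2]@ey,F[2]),'yawerr deg %.2f'%np.degrees(np.arctan2(M[1,1],M[0,1])-P[2]-np.pi/2),'gap',round(s['finger_gap'],4),'t',round(s['clock'],2))
def fit(cams,L,W,z0,g,label,imgs=None):
    pass
E
python3 - <<'E'
from h import *
injig()
im=read_camera('wrist');cv2.imwrite('pics/w8.png',im[:,:,::-1])
im=read_camera('scene');cv2.imwrite('pics/s8f.png',im[:,:,::-1]);im=np.ascontiguousarray(cv2.resize(im[160:270,320:480,::-1],None,fx=5,fy=5))
cv2.imwrite('pics/s8.png',im)
injig()
E
```

```text
jig x -113.0 y 25.7 z 1.3 F jig x 0.0 y 0.1 z -5.7 yawerr deg -0.04 gap 0.0386 t 13.35
jig x -112.9 y 25.3 z 1.7 F jig x 0.3 y 0.0 z -5.9 yawerr deg -0.05 gap 0.0386 t 13.45
```

View pics/s8.png

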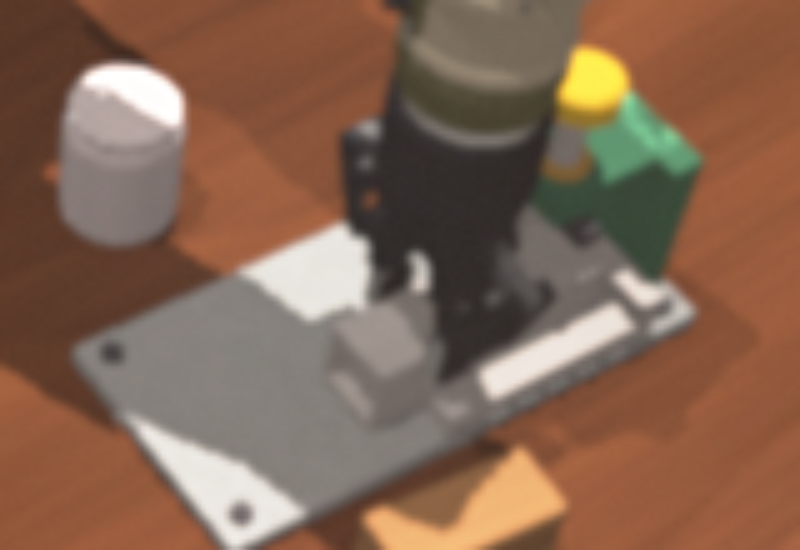

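View pics/w8.png

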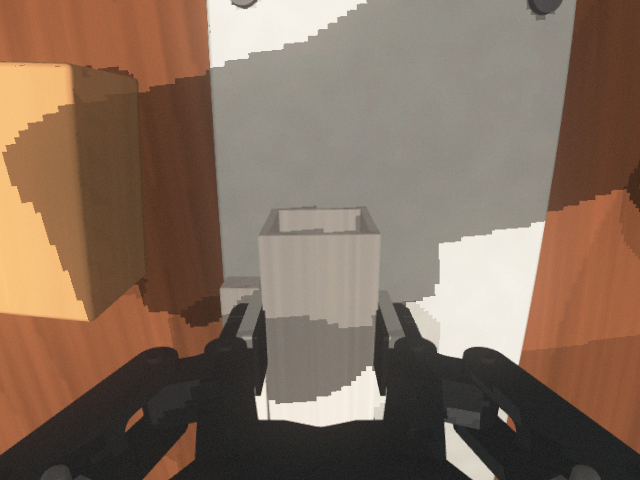

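Emit:
{"api": "step_arm", "payload": {"targets": [[[0, 0, 0], [0.1, 0, 0], 3], [[0, 0, 0], [0.05, 0, 0], 3], [[0, 0, 0], [0, 0, 0.3], 3], [[0, 0, 0], [0, 0, 0.3], 3], [[0, 0, 0], [0, 0, 0.2], 3], [[0, 0, 0], [0, -0.1, 0.1], 3], [[0, 0, 0], [0, -0.1, 0.1], 3], [[0, 0, 0], [0, -0.1, 0], 3], [[0, 0, 0], [0, 0, 0], 3], [[0, 0, 0], [0, 0, 0], 3]]}}

```text
clock: 14.45
tcp_pos: [0.5638, 0.2015, 0.0004]
orientation: [0.521, -0.478, 0.521, 0.478]
wrist_force: [0.3, -0.5, -5.3]
finger_gap: 0.0385
```

Run:
```python
from h import *
injig()
```

```text
jig x -102.5 y 22.0 z 0.4 F jig x -0.5 y -0.3 z -5.3 yawerr deg -0.02 gap 0.0385 t 14.45
```

Emit:
{"api": "step_arm", "payload": {"targets": [[[0, 0, 0], [0.1, 0, 0], 3], [[0, 0, 0], [0.1, 0, 0], 3], [[0, 0, 0], [0.05, 0, 0], 3], [[0, 0, 0], [0, -0.1, 0], 3], [[0, 0, 0], [0, -0.1, 0], 3], [[0, 0, 0], [0, -0.1, 0], 3], [[0, 0, 0], [0, 0, 0.1], 3], [[0, 0, 0], [0, 0, 0.1], 3], [[0, 0, 0], [0, 0, 0], 3], [[0, 0, 0], [0, 0, 0], 3]]}}

```text
clock: 15.45
tcp_pos: [0.5646, 0.2016, -0.0]
orientation: [0.52, -0.478, 0.523, 0.478]
wrist_force: [-11.1, -7.5, 14.7]
finger_gap: 0.0386
```

Run:
```python
from h import *
injig()
```

```text
jig x -102.3 y 21.2 z -0.0 F jig x -8.4 y 10.4 z 14.7 yawerr deg -0.03 gap 0.0386 t 15.45
```

Emit:
{"api": "step_arm", "payload": {"targets": [[[0, 0, 0], [-0.1, 0, 0], 3], [[0, 0, 0], [-0.05, 0, 0.1], 3], [[0, 0, 0], [0, -0.1, 0], 3], [[0, 0, 0], [0, 0, 0.1], 3], [[0, 0, 0], [0, -0.05, 0], 3], [[0, 0, 0], [0, 0, 0], 3], [[0, 0, 0], [0, 0, 0], 3], [[0, 0, 0], [0, 0, 0], 3], [[0, 0, 0], [0, 0, 0], 3], [[0, 0, 0], [0, 0, 0], 3]]}}

```text
clock: 16.45
tcp_pos: [0.5646, 0.2018, 0.0001]
orientation: [0.519, -0.477, 0.525, 0.477]
wrist_force: [-11.2, -11.1, 9.9]
finger_gap: 0.0387
```

Run:
```python
from h import *
injig()
im=read_camera('wrist');cv2.imwrite('pics/w9.png',im[:,:,::-1])
im=read_camera('top');cv2.imwrite('pics/t9.png',cv2.resize(im[170:290,125:285,::-1],None,fx=5,fy=5,interpolation=cv2.INTER_CUBIC))
im=read_camera('scene');cv2.imwrite('pics/s9.png',cv2.resize(im[160:270,320:480,::-1],None,fx=5,fy=5))
```

```text
jig x -102.1 y 21.2 z 0.1 F jig x -12.1 y 10.2 z 9.9 yawerr deg -0.11 gap 0.0387 t 16.45
```

View pics/t9.png

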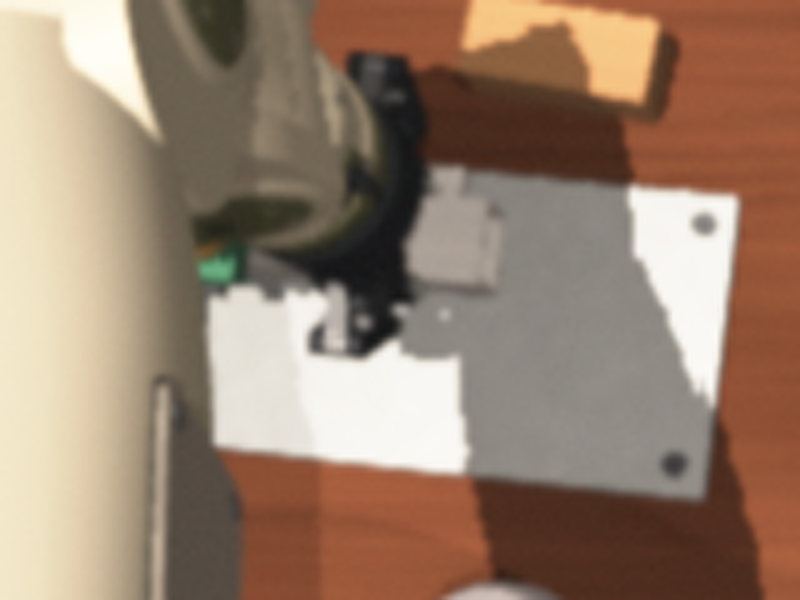

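View pics/s9.png

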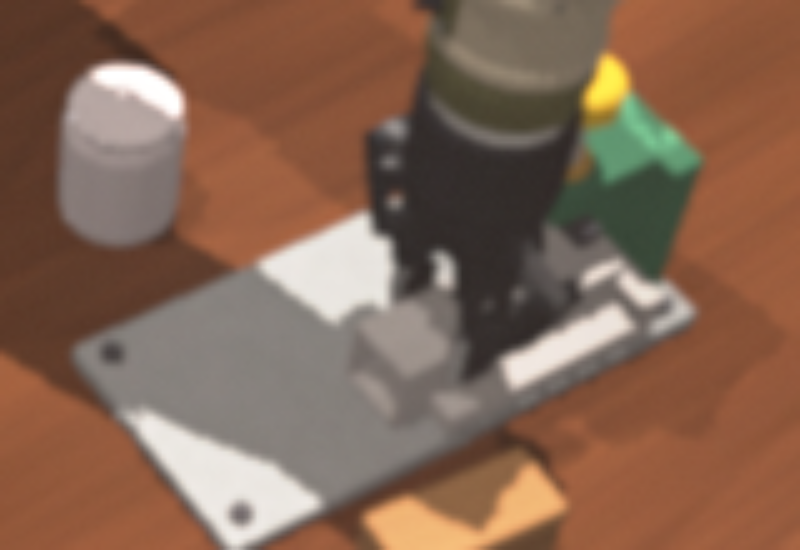

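Emit:
{"api": "step_arm", "payload": {"targets": [[[0, 0, 0], [0, 0, -0.1], 5.8], [[0, 0, 0], [-0.05, 0, 0], 5.8], [[0, 0, 0], [0, 0.1, 0], 5.8], [[0, 0, 0], [0, 0.1, 0], 5.8], [[0, 0, 0], [-0.5, 0, -0.1], 5.8], [[0, 0, 0], [-2, 0, -0.1], 5.8], [[0, 0, 0], [-3, 0, -0.5], 5.8], [[0, 0, 0], [-3, 0, -1], 5.8], [[0, 0, 0], [-3, 0, -2], 5.8], [[0, 0, 0], [-3, 0, -4], 5.8]]}}

```text
clock: 17.6
tcp_pos: [0.56, 0.1288, 0.1465]
orientation: [0.521, -0.479, 0.52, 0.479]
wrist_force: [2.1, -1.2, 0.5]
finger_gap: 0.0581
```

Run:
```python
from h import *
injig()
plan([(.5,.05,.22,3.1,4),(.57,-.18,.2,3.4,7)])
```

```text
jig x -175.3 y 19.5 z 146.5 F jig x -1.1 y -2.2 z 0.5 yawerr deg 0.20 gap 0.0581 t 17.6
now [0.56   0.1288 0.1465] phi 3.0586 F [ 2.1 -1.2  0.5] gap 0.0581 t 17.6 tilt [ 0.001  0.001 -1.   ]
  [[-0.6,0,0],[-1.84,1.33,-2.09]]
  [[-0.6,0,0],[-1.84,1.35,-2.07]]
  [[-0.6,0,0],[-1.84,1.37,-2.06]]
  [[-0.6,0,0],[-1.84,1.40,-2.04]]
 -- [0.5  0.05 0.22] 3.1
  [[-2.5,0,0],[0.29,-1.14,-3.24]]
  [[-2.5,0,0],[0.29,-1.00,-3.29]]
  [[-2.5,0,0],[0.29,-0.85,-3.33]]
  [[-2.5,0,0],[0.29,-0.71,-3.36]]
  [[-2.5,0,0],[0.29,-0.57,-3.39]]
  [[-2.5,0,0],[0.29,-0.42,-3.41]]
  [[-2.5,0,0],[0.29,-0.27,-3.42]]
 -- [ 0.57 -0.18  0.2 ] 3.4
```

Run:
```python
from h import *
plan([(.6099,-.2702,.13,3.511,12),(.6099,-.2702,-.014,3.511,6)])
im=read_camera('top');cv2.imwrite('pics/t10.png',cv2.resize(im[170:290,125:285,::-1],None,fx=5,fy=5,interpolation=cv2.INTER_CUBIC))
```

```text
now [0.56   0.1288 0.1465] phi 3.0586 F [ 2.1 -1.2  0.5] gap 0.0581 t 17.6 tilt [ 0.001  0.001 -1.   ]
  [[-2.2,0,0],[0.14,-0.69,-3.28]]
  [[-2.2,0,0],[0.14,-0.57,-3.30]]
  [[-2.2,0,0],[0.14,-0.44,-3.32]]
  [[-2.2,0,0],[0.14,-0.32,-3.34]]
  [[-2.2,0,0],[0.14,-0.19,-3.35]]
  [[-2.2,0,0],[0.14,-0.06,-3.35]]
  [[-2.2,0,0],[0.14,0.06,-3.35]]
  [[-2.2,0,0],[0.14,0.19,-3.35]]
  [[-2.2,0,0],[0.14,0.31,-3.34]]
  [[-2.2,0,0],[0.14,0.44,-3.32]]
  [[-2.2,0,0],[0.14,0.57,-3.30]]
  [[-2.2,0,0],[0.14,0.69,-3.28]]
 -- [ 0.61 -0.27  0.13] 3.511
  [[0.0,0,0],[2.40,0.00,0.00]]
  [[0.0,0,0],[2.40,0.00,0.00]]
  [[0.0,0,0],[2.40,0.00,0.00]]
  [[0.0,0,0],[2.40,0.00,0.00]]
  [[0.0,0,0],[2.40,0.00,0.00]]
  [[0.0,0,0],[2.40,0.00,0.00]]
 -- [ 0.61  -0.27  -0.014] 3.511
```

View pics/t10.png

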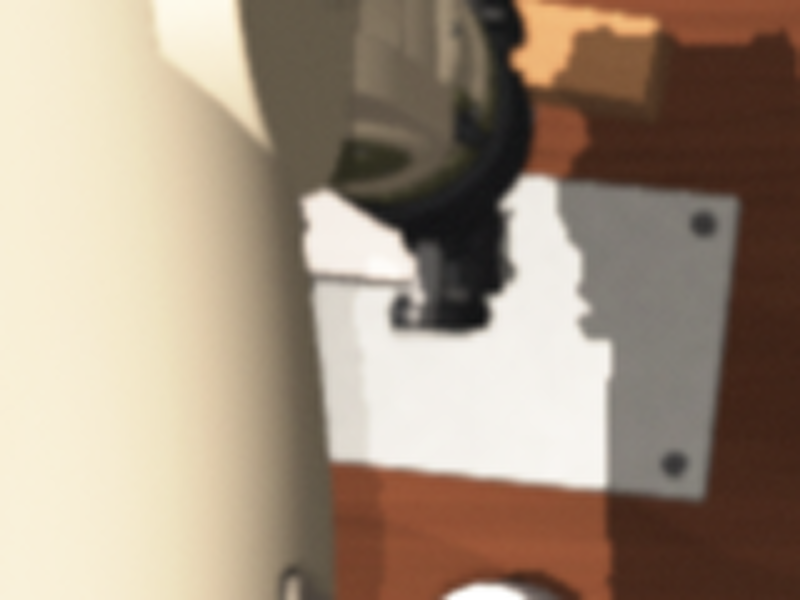

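Arm is still in the way; I'll check the steel tube after moving off.

Emit:
{"api": "step_arm", "payload": {"targets": [[[-2.2, 0, 0], [0, -0.7, -3.3], 6.5], [[-2.2, 0, 0], [0, -0.6, -3.3], 6.5], [[-2.2, 0, 0], [0, -0.4, -3.3], 6.5], [[-2.2, 0, 0], [0, -0.3, -3.3], 6.5], [[-2.2, 0, 0], [0, -0.2, -3.4], 6.5], [[-2.2, 0, 0], [0.3, 0, -3.4], 6.5], [[-2.2, 0, 0], [0.3, 0, -3.4], 6.5], [[-2.2, 0, 0], [0.3, 0.2, -3.4], 6.5], [[-2.2, 0, 0], [0.3, 0.3, -3.3], 6.5], [[-2.2, 0, 0], [0.3, 0.4, -3.3], 6.5]]}}

```text
clock: 18.65
tcp_pos: [0.6018, -0.2072, 0.13]
orientation: [-0.42, 0.569, -0.42, -0.569]
wrist_force: [1.1, -0.4, -0.2]
finger_gap: 0.065
```

```bash
cat >> h.py <<'E'
def tw(p,Q):
    x,y,th=p;ex=np.array([np.cos(th),np.sin(th)]);ey=np.array([-np.sin(th),np.cos(th)]);Q=np.asarray(Q,float)
    return np.c_[Q[:,:1]*ex+Q[:,1:2]*ey+[x,y],Q[:,2]+.012]
PJ=(.5946,.3017,1.4842)
def jbox(cx,cy,L,W,yaw=0):
    b=box(cx,cy,yaw,L,W,0,.04);return tw(PJ,b)
def draw(im,c,P8,col):
    p=proj(c,P8)
    for a,d in((4,5),(5,6),(6,7),(7,4),(0,4),(3,7),(0,3),(2,6),(1,5),(2,3),(0,1)): cv2.line(im,tuple((p[a]*16).round().astype(int)),tuple((p[d]*16).round().astype(int)),col,1,cv2.LINE_AA,4)
E
python3 - <<'E'
from h import *
plan([(.6099,-.2702,.11,3.511,3),(.6099,-.2702,-.014,3.511,5)])
for n,x0,x1,y0,y1 in(('top',125,285,170,290),('scene',320,480,160,270)):
    im=read_camera(n)[:,:,::-1].copy();cv2.imwrite(f'pics/{n}11.png',im)
    a=cv2.resize(im[y0:y1,x0:x1],None,fx=5,fy=5,interpolation=cv2.INTER_CUBIC);cv2.imwrite(f'pics/{n}11a.png',a)
E
```

```text
now [ 0.6018 -0.2072  0.13  ] phi -2.843 F [ 1.1 -0.4 -0.2] gap 0.065 t 18.65 tilt [ 0.  0. -1.]
  [[-121.4,0,0],[0.67,0.36,-2.09]]
  [[-121.4,0,0],[0.67,1.59,1.39]]
  [[-121.4,0,0],[0.67,-2.02,0.64]]
 -- [ 0.61 -0.27  0.11] 3.511
  [[0.0,0,0],[2.48,0.00,0.00]]
  [[0.0,0,0],[2.48,0.00,0.00]]
  [[0.0,0,0],[2.48,0.00,0.00]]
  [[0.0,0,0],[2.48,0.00,0.00]]
  [[0.0,0,0],[2.48,0.00,0.00]]
 -- [ 0.61  -0.27  -0.014] 3.511
```

View pics/top11a.png

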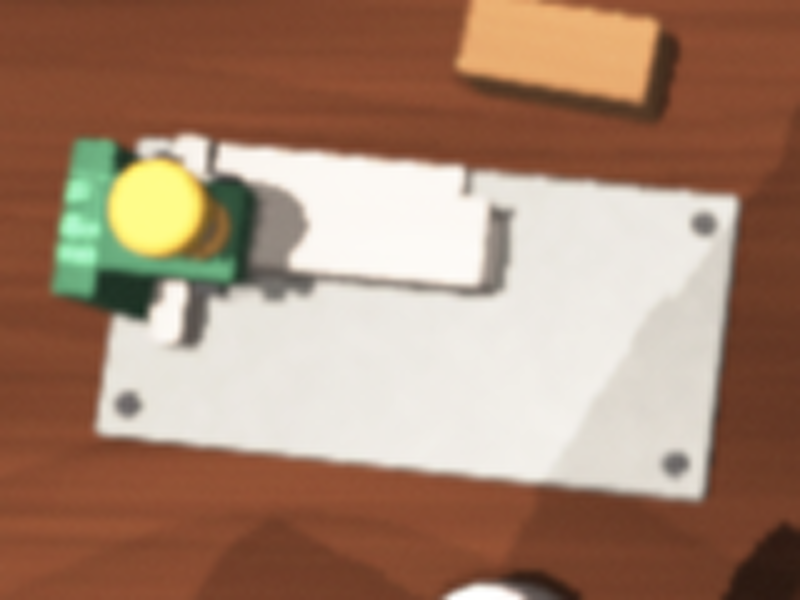

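View pics/scene11a.png

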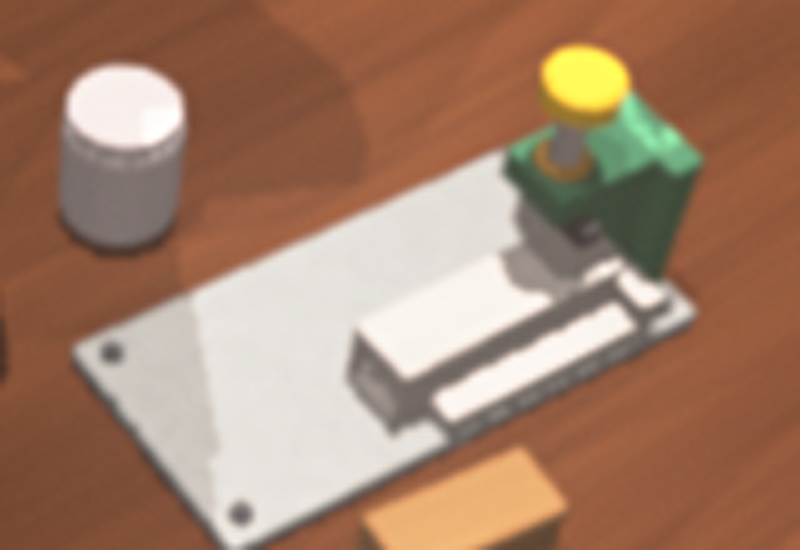

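Run:
```python
from h import *
for n,o in(('top',(125,170)),('scene',(320,160))):
    p=(proj(cam(n),tw(PJ,np.array([[-140,0,40],[-140,40,40],[-100,40,40]])/1000))-o+.5)*5-.5
    print(n,p.round(0))
```

```text
top [[489. 200.]
 [478. 285.]
 [393. 277.]]
scene [[405. 376.]
 [356. 322.]
 [420. 290.]]
```

Steel tube is home: its rear top corners sit where the model puts them, at (490, 200) in the top crop and (405, 378) and (357, 325) in the scene crop. Next is the smallest red tube.

Run:
```python
from h import *
plan([(.6099,-.2702,.11,3.511,3),(.6099,-.2702,-.014,3.511,5)],phi0=3.4402)
```

```text
now [ 0.602  -0.2101  0.1292] phi 3.4402 F [ 0.4  0.6 -0.4] gap 0.0653 t 18.75 tilt [ 0.    -0.001 -1.   ]
  [[-1.4,0,0],[0.64,0.34,-1.99]]
  [[-1.4,0,0],[0.64,0.38,-1.99]]
  [[-1.4,0,0],[0.64,0.43,-1.98]]
 -- [ 0.61 -0.27  0.11] 3.511
  [[-0.0,0,0],[2.48,0.00,0.00]]
  [[-0.0,0,0],[2.48,0.00,0.00]]
  [[-0.0,0,0],[2.48,0.00,0.00]]
  [[-0.0,0,0],[2.48,0.00,0.00]]
  [[-0.0,0,0],[2.48,0.00,0.00]]
 -- [ 0.61  -0.27  -0.014] 3.511
```

Emit:
{"api": "step_arm", "payload": {"targets": [[[-1.4, 0, 0], [0.6, 0.3, -2.0], 6.5], [[-1.4, 0, 0], [0.6, 0.4, -2.0], 6.5], [[-1.4, 0, 0], [0.6, 0.4, -2.0], 6.5], [[0, 0, 0], [1, 0, 0], 6.5], [[0, 0, 0], [2, 0, 0], 6.5], [[0, 0, 0], [2, 0, 0], 6.5], [[0, 0, 0], [1.5, 0, 0], 6.5], [[0, 0, 0], [1, 0, 0], 6.5], [[0, 0, 0], [0, 0, 0], 6.5], [[0, 0, 0], [0, 0, 0], 6.5]]}}

```text
clock: 19.75
tcp_pos: [0.6103, -0.2658, 0.0373]
orientation: [-0.399, 0.584, -0.399, -0.584]
wrist_force: [0.9, 0.0, 1.2]
finger_gap: 0.0651
```

Run:
```python
from h import *
plan([(.6099,-.2702,-.014,3.511,3)],phi0=3.511)
im=read_camera('wrist');cv2.imwrite('pics/w12.png',im[:,:,::-1]);print(Rm()[:2,1])
```

```text
now [ 0.6103 -0.2658  0.0373] phi 3.511 F [0.9 0.  1.2] gap 0.0651 t 19.75 tilt [ 0.  0. -1.]
  [[-0.0,0,0],[1.71,0.07,-0.13]]
  [[-0.0,0,0],[1.71,0.07,-0.13]]
  [[-0.0,0,0],[1.71,0.07,-0.13]]
 -- [ 0.61  -0.27  -0.014] 3.511
[-0.93205378 -0.36231878]
```

View pics/w12.png

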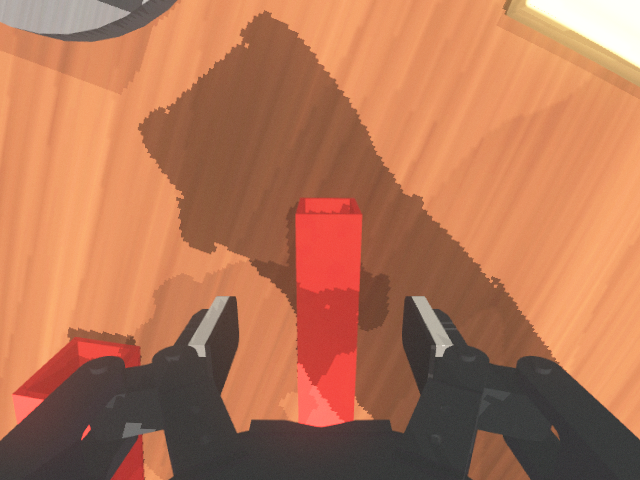

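Emit:
{"api": "step_arm", "payload": {"targets": [[[0, 0, 0], [1.5, 0.2, -0.2], 6.5], [[0, 0, 0], [1.5, 0.1, -0.2], 6.5], [[0, 0, 0], [1.5, 0, 0], 6.5], [[0, 0, 0], [0.8, 0, 0], 6.5], [[0, 0, 0], [0, 0, 0], 2], [[0, 0, 0], [0, 0, 0], 2], [[0, 0, 0], [0, 0, 0], 2], [[0, 0, 0], [0, 0, 0], 2], [[0, 0, 0], [0, 0, 0], 2], [[0, 0, 0], [0, 0, 0], 2]], "force": 60}}

```text
clock: 20.8
tcp_pos: [0.6095, -0.2715, -0.0153]
orientation: [-0.399, 0.584, -0.399, -0.583]
wrist_force: [0.5, -0.7, 2.9]
finger_gap: 0.0291
```

Emit:
{"api": "step_arm", "payload": {"targets": [[[0, 0, 0], [0, 0, 0], 2], [[0, 0, 0], [0, 0, 0], 2], [[0, 0, 0], [-0.5, 0, 0], 2], [[0, 0, 0], [-2, 0, 0], 2], [[0, 0, 0], [-3, 0, 0], 2], [[0, 0, 0], [-3, 0, 0], 2], [[0, 0, 0], [-3, 0, 0], 2], [[0, 0, 0], [-2, 0, 0], 2], [[0, 0, 0], [-1, 0, 0], 2], [[0, 0, 0], [0, 0, 0], 2]], "force": 70}}

```text
clock: 21.8
tcp_pos: [0.6091, -0.2712, 0.1296]
orientation: [-0.399, 0.584, -0.399, -0.583]
wrist_force: [0.5, -0.4, -3.6]
finger_gap: 0.0287
```

Run:
```python
from h import *
f=1.4842+np.pi/2
a=jig(-.165,.080)
M=Rm();print(M[:2,1])
plan([(.56,.02,.15,3.15,9),(*a,.10,f,5),(*a,.010,f,5)],phi0=np.arctan2(M[1,1],M[0,1])%(2*np.pi))
im=read_camera('wrist');cv2.imwrite('pics/w13.png',im[:,:,::-1])
```

```text
[-0.93212458 -0.36213699]
now [ 0.6091 -0.2712  0.1296] phi 3.5122 F [ 0.5 -0.4 -3.6] gap 0.0287 t 21.8 tilt [ 0.001 -0.    -1.   ]
  [[2.3,0,0],[-0.23,-0.66,3.21]]
  [[2.3,0,0],[-0.23,-0.53,3.24]]
  [[2.3,0,0],[-0.23,-0.40,3.26]]
  [[2.3,0,0],[-0.23,-0.27,3.27]]
  [[2.3,0,0],[-0.23,-0.14,3.28]]
  [[2.3,0,0],[-0.23,-0.01,3.28]]
  [[2.3,0,0],[-0.23,0.12,3.28]]
  [[2.3,0,0],[-0.23,0.26,3.27]]
  [[2.3,0,0],[-0.23,0.39,3.26]]
 -- [0.56 0.02 0.15] 3.15
  [[1.1,0,0],[1.00,1.17,2.49]]
  [[1.1,0,0],[1.00,1.21,2.47]]
  [[1.1,0,0],[1.00,1.26,2.45]]
  [[1.1,0,0],[1.00,1.31,2.42]]
  [[1.1,0,0],[1.00,1.35,2.40]]
 -- [0.501 0.144 0.1  ] 3.055
  [[0.0,0,0],[1.80,0.00,-0.00]]
  [[0.0,0,0],[1.80,0.00,-0.00]]
  [[0.0,0,0],[1.80,0.00,-0.00]]
  [[0.0,0,0],[1.80,0.00,-0.00]]
  [[0.0,0,0],[1.80,0.00,-0.00]]
 -- [0.501 0.144 0.01 ] 3.055
```

View pics/w13.png

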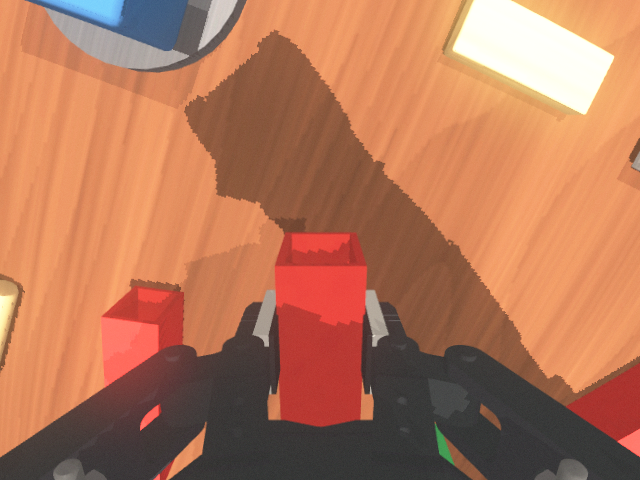

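Emit:
{"api": "step_arm", "payload": {"targets": [[[2.3, 0, 0], [-0.5, -0.3, 1.6], 2], [[2.3, 0, 0], [-0.5, -0.6, 3.2], 2], [[2.3, 0, 0], [-0.5, -0.4, 3.2], 2], [[2.3, 0, 0], [-0.5, -0.3, 3.3], 2], [[2.3, 0, 0], [-0.3, -0.2, 3.3], 2], [[2.3, 0, 0], [0, 0, 3.3], 2], [[2.3, 0, 0], [0, 0, 3.3], 2], [[2.3, 0, 0], [0, 0.1, 3.3], 2], [[2.3, 0, 0], [0, 0.3, 3.3], 2], [[2.3, 0, 0], [0, 0.4, 3.3], 2]]}}

```text
clock: 22.85
tcp_pos: [0.561, 0.0395, 0.1496]
orientation: [0.507, -0.491, 0.509, 0.493]
wrist_force: [0.3, -0.3, -3.6]
finger_gap: 0.0291
```

Run:
```python
from h import *
f=1.4842+np.pi/2
a=jig(-.165,.080)
M=Rm()
plan([(*a,.10,f,6),(*a,.010,f,4)],phi0=np.arctan2(M[1,1],M[0,1])%(2*np.pi))
```

```text
now [0.561  0.0395 0.1496] phi 3.1089 F [ 0.3 -0.3 -3.6] gap 0.0291 t 22.85 tilt [-0.004  0.    -1.   ]
  [[0.5,0,0],[0.83,1.06,1.71]]
  [[0.5,0,0],[0.83,1.08,1.70]]
  [[0.5,0,0],[0.83,1.09,1.69]]
  [[0.5,0,0],[0.83,1.11,1.68]]
  [[0.5,0,0],[0.83,1.12,1.67]]
  [[0.5,0,0],[0.83,1.14,1.66]]
 -- [0.501 0.144 0.1  ] 3.055
  [[0.0,0,0],[2.25,-0.00,-0.00]]
  [[0.0,0,0],[2.25,-0.00,-0.00]]
  [[0.0,0,0],[2.25,-0.00,-0.00]]
  [[0.0,0,0],[2.25,-0.00,-0.00]]
 -- [0.501 0.144 0.01 ] 3.055
```

Emit:
{"api": "step_arm", "payload": {"targets": [[[0.5, 0, 0], [0.8, 1.1, 1.7], 2], [[0.5, 0, 0], [0.8, 1.1, 1.7], 2], [[0.5, 0, 0], [0.8, 1.1, 1.7], 2], [[0.5, 0, 0], [0.8, 1.1, 1.7], 2], [[0.5, 0, 0], [0.8, 1.1, 1.7], 2], [[0.5, 0, 0], [1, 1.1, 1.6], 2], [[0, 0, 0], [2.5, 0, 0], 2], [[0, 0, 0], [2.5, 0, 0], 2], [[0, 0, 0], [2.5, 0, 0], 2], [[0, 0, 0], [1, 0, 0], 2]]}}

```text
clock: 23.85
tcp_pos: [0.4983, 0.142, 0.0129]
orientation: [0.518, -0.477, 0.523, 0.48]
wrist_force: [-0.4, -0.3, -5.0]
finger_gap: 0.0284
```

Run:
```python
from h import *
injig()
```

```text
jig x -167.4 y 82.1 z 12.9 F jig x -0.4 y 0.4 z -5.0 yawerr deg 0.20 gap 0.0284 t 23.85
```

Emit:
{"api": "step_arm", "payload": {"targets": [[[0, 0, 0], [0.5, 0, 0.5], 2], [[0, 0, 0], [0.2, 0, 1], 2], [[0, 0, 0], [0, 0, 1.2], 2], [[0, 0, 0], [0, 0, 1.2], 2], [[0, 0, 0], [0, 0, 1.2], 2], [[0, 0, 0], [0, 0, 1], 2], [[0, 0, 0], [0, 0, 0.7], 2], [[0, 0, 0], [0, 0, 0.3], 2], [[0, 0, 0], [0.4, 0, 0], 2], [[0, 0, 0], [0.2, 0, 0], 2]]}}

```text
clock: 24.85
tcp_pos: [0.5079, 0.2129, 0.0034]
orientation: [0.52, -0.479, 0.521, 0.479]
wrist_force: [-0.6, 1.0, -3.4]
finger_gap: 0.0291
```

Run:
```python
from h import *
injig()
im=read_camera('wrist');cv2.imwrite('pics/w14.png',im[:,:,::-1])
im=read_camera('scene');cv2.imwrite('pics/s14.png',cv2.resize(im[160:270,320:480,::-1],None,fx=5,fy=5))
injig()
```

```text
jig x -96.0 y 78.7 z 3.4 F jig x 0.9 y 0.7 z -3.4 yawerr deg 0.18 gap 0.0291 t 24.85
jig x -96.3 y 79.0 z 3.3 F jig x -0.6 y 0.4 z -3.3 yawerr deg 0.16 gap 0.0291 t 24.95
```

View pics/w14.png

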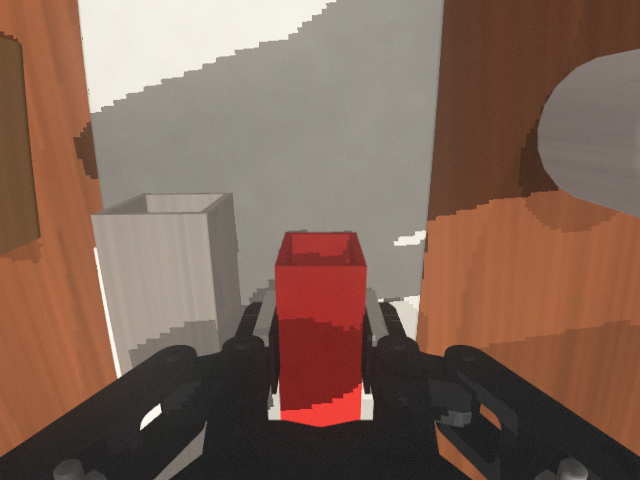

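View pics/s14.png

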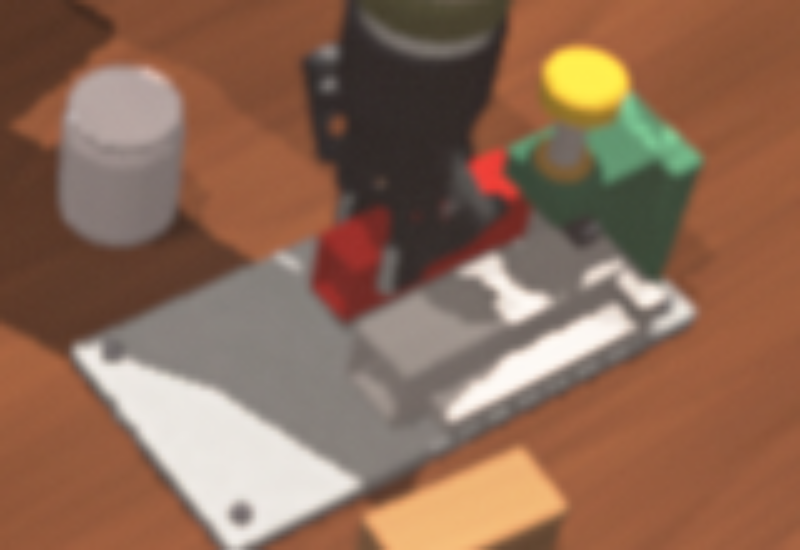

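Emit:
{"api": "step_arm", "payload": {"targets": [[[0, 0, 0], [0, 0.3, 0], 2], [[0, 0, 0], [0.2, 0, 0], 2], [[0, 0, 0], [0.2, 0, 0], 2], [[0, 0, 0], [0.2, 0, 0], 2], [[0, 0, 0], [0.1, 0, 0], 2], [[0, 0, 0], [0, 0, 0], 2], [[0, 0, 0], [0, 0, 0], 2], [[0, 0, 0], [0, 0, 0], 4.2], [[0, 0, 0], [0, 0, 0], 4.2], [[0, 0, 0], [0, 0, 0], 4.2]]}}

```text
clock: 25.95
tcp_pos: [0.5058, 0.2137, -0.0026]
orientation: [0.521, -0.479, 0.52, 0.479]
wrist_force: [-0.8, -0.4, 0.1]
finger_gap: 0.0417
```

Run:
```python
from h import *
injig()
```

```text
jig x -95.4 y 80.9 z -2.6 F jig x -0.4 y 0.8 z 0.1 yawerr deg 0.19 gap 0.0417 t 25.95
```

Emit:
{"api": "step_arm", "payload": {"targets": [[[0, 0, 0], [-1, 0, 0], 4.2], [[0, 0, 0], [-2.5, 0, 0], 4.2], [[0, 0, 0], [-2.5, 0, 0], 4.2], [[0, 0, 0], [0, 1, 0], 0], [[0, 0, 0], [0, 1.5, 0], 0], [[0, 0, 0], [0, 1.5, 0], 0], [[0, 0, 0], [0, 0, 0], 0], [[0, 0, 0], [0, 0, 0], 0], [[0, 0, 0], [0, 0, 0], 0], [[0, 0, 0], [0, 0, 0], 0]], "force": 40}}

```text
clock: 26.95
tcp_pos: [0.4661, 0.2168, 0.0569]
orientation: [0.521, -0.479, 0.52, 0.479]
wrist_force: [-0.3, 0.1, 0.5]
finger_gap: 0.0
```

Run:
```python
from h import *
injig()
im=read_camera('wrist');cv2.imwrite('pics/w15.png',im[:,:,::-1])
im=read_camera('scene');cv2.imwrite('pics/s15.png',cv2.resize(im[130:270,300:500,::-1],None,fx=4,fy=4))
```

```text
jig x -95.7 y 120.6 z 56.9 F jig x 0.0 y 0.3 z 0.5 yawerr deg 0.17 gap 0.0 t 26.95
```

View pics/w15.png

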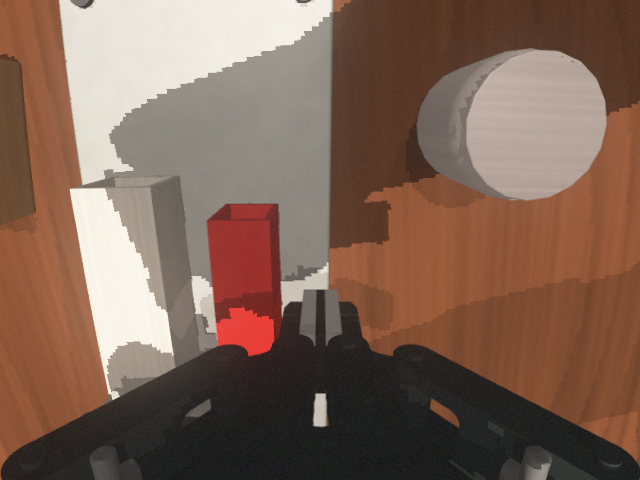

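View pics/s15.png

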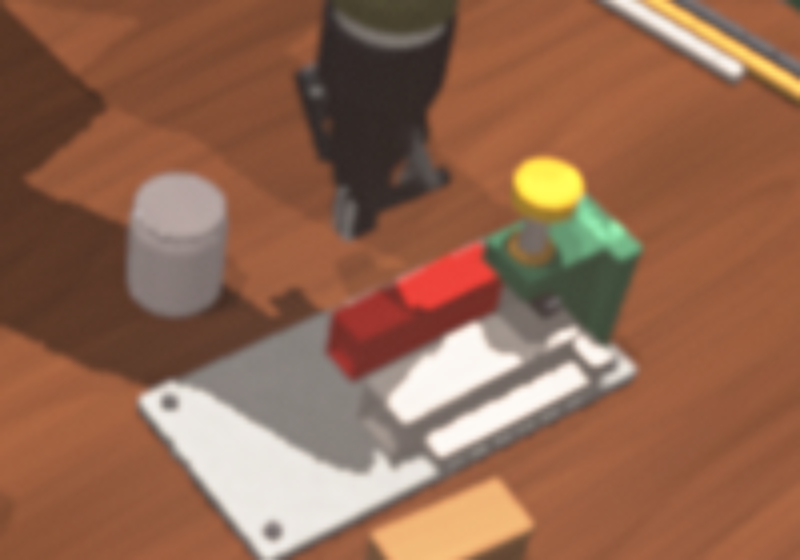

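Emit:
{"api": "step_arm", "payload": {"targets": [[[0, 0, 0], [2, 0, 0], 0], [[0, 0, 0], [2, 0, 0], 0], [[0, 0, 0], [1.4, 0, 0], 0], [[0, 0, 0], [0, -0.4, 0.1], 0], [[0, 0, 0], [0, -0.4, 0.1], 0], [[0, 0, 0], [0, -0.4, 0], 0], [[0, 0, 0], [0, -0.4, 0], 0], [[0, 0, 0], [0, -0.4, 0], 0], [[0, 0, 0], [0, -0.4, 0], 0], [[0, 0, 0], [0, 0, 0], 0]]}}

```text
clock: 28.05
tcp_pos: [0.4903, 0.2167, 0.0031]
orientation: [0.521, -0.479, 0.52, 0.478]
wrist_force: [-2.2, -0.6, 0.6]
finger_gap: -0.0001
```

Run:
```python
from h import *
injig()
im=read_camera('wrist');cv2.imwrite('pics/w16.png',im[:,:,::-1])
im=read_camera('scene');cv2.imwrite('pics/s16.png',cv2.resize(im[130:270,300:500,::-1],None,fx=4,fy=4))
```

```text
jig x -93.7 y 96.5 z 3.1 F jig x -0.7 y 2.2 z 0.6 yawerr deg 0.17 gap -0.0001 t 28.05
```

View pics/w16.png

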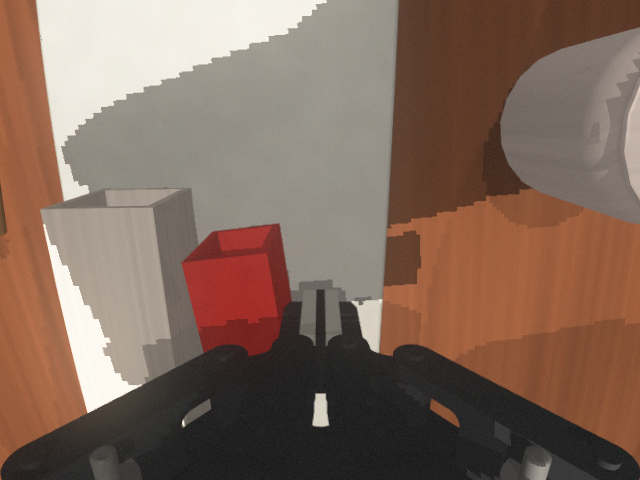

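View pics/s16.png

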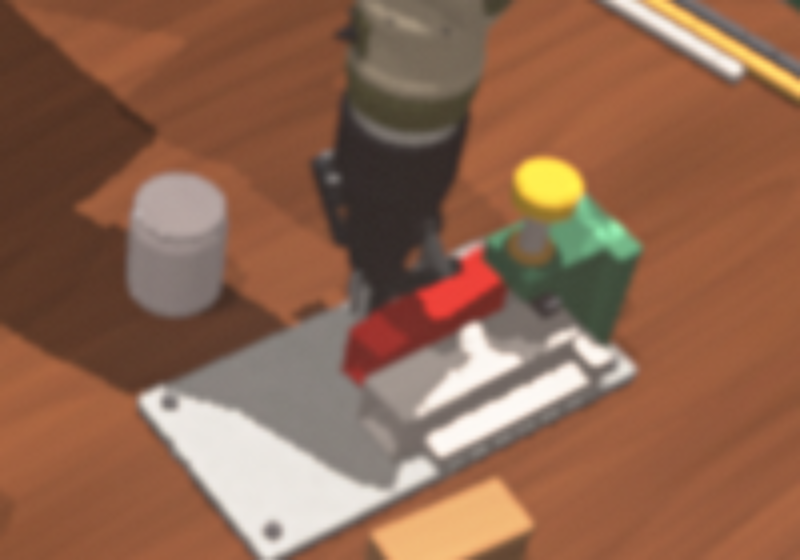

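Emit:
{"api": "step_arm", "payload": {"targets": [[[0, 0, 0], [0, -0.3, 0], 0], [[0, 0, 0], [0, -0.3, 0], 0], [[0, 0, 0], [0, -0.2, 0], 0], [[0, 0, 0], [0, -0.2, 0], 0], [[0, 0, 0], [0, -0.1, 0], 0], [[0, 0, 0], [0, -0.1, 0], 0], [[0, 0, 0], [0, -0.1, 0], 0], [[0, 0, 0], [0, 0, 0], 0], [[0, 0, 0], [0, 0, 0], 0], [[0, 0, 0], [0, 0, 0], 0]]}}

```text
clock: 29.15
tcp_pos: [0.5008, 0.2166, 0.0021]
orientation: [0.52, -0.478, 0.521, 0.48]
wrist_force: [-5.5, 3.2, -1.4]
finger_gap: 0.0003
```

Run:
```python
from h import *
injig()
im=read_camera('wrist');cv2.imwrite('pics/w17.png',im[:,:,::-1])
im=read_camera('scene');cv2.imwrite('pics/s17.png',cv2.resize(im[130:270,300:500,::-1],None,fx=4,fy=4))
```

```text
jig x -92.9 y 86.1 z 2.1 F jig x 2.7 y 5.7 z -1.4 yawerr deg 0.25 gap 0.0003 t 29.15
```

View pics/w17.png

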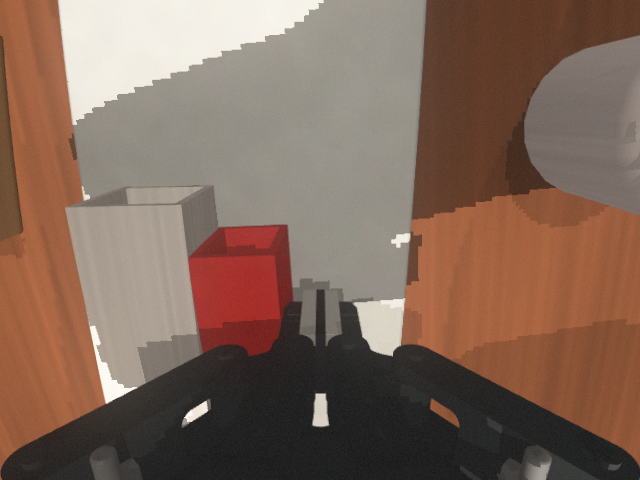

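View pics/s17.png

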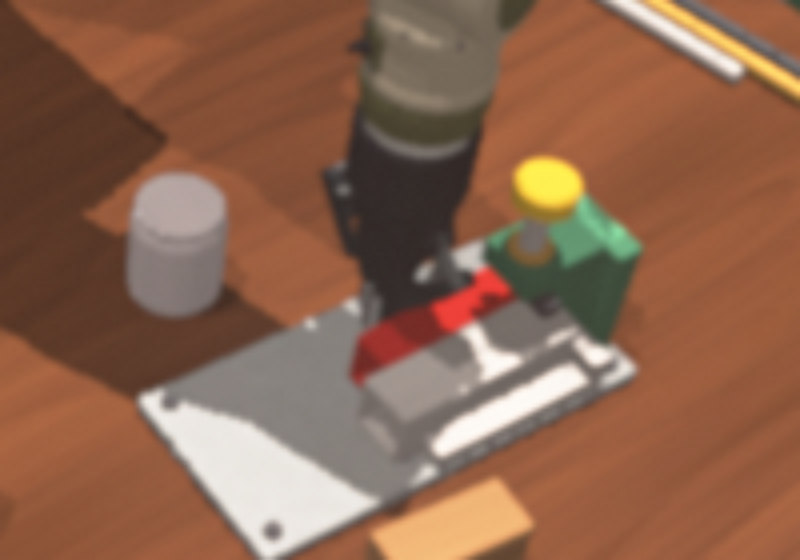

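Emit:
{"api": "step_arm", "payload": {"targets": [[[0, 0, 0], [0, -0.1, 0], 0], [[0, 0, 0], [0, -0.1, 0], 0], [[0, 0, 0], [0, -0.1, 0], 0], [[0, 0, 0], [0, -0.1, 0], 0], [[0, 0, 0], [0, -0.1, 0], 0], [[0, 0, 0], [0, 0, 0], 0], [[0, 0, 0], [0, 0, 0], 0], [[0, 0, 0], [0, 0, 0], 0], [[0, 0, 0], [0, 0, 0], 0], [[0, 0, 0], [0, 0, 0], 0]]}}

```text
clock: 30.25
tcp_pos: [0.5019, 0.2164, 0.0016]
orientation: [0.518, -0.476, 0.522, 0.482]
wrist_force: [-14.1, 5.1, 4.6]
finger_gap: -0.0
```

Run:
```python
from h import *
injig()
im=read_camera('wrist');cv2.imwrite('pics/w18.png',im[:,:,::-1])
```

```text
jig x -93.0 y 85.0 z 1.6 F jig x 3.8 y 14.5 z 4.6 yawerr deg 0.30 gap -0.0 t 30.25
```

View pics/w18.png

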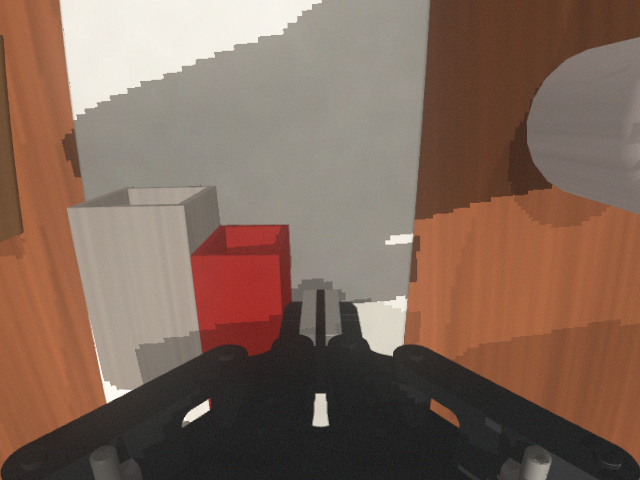

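Emit:
{"api": "step_arm", "payload": {"targets": [[[0, 0, 0], [0, 0.5, 0], 0], [[0, 0, 0], [0, 1, 0], 0], [[0, 0, 0], [0, 0.5, -1], 0], [[0, 0, 0], [0, 0, -2], 0], [[0, 0, 0], [0, 0, -2.5], 0], [[0, 0, 0], [0, -0.5, -1], 0], [[0, 0, 0], [0, -1.5, 0], 0], [[0, 0, 0], [0, -1.5, 0], 0], [[0, 0, 0], [0, -0.6, 0], 0], [[0, 0, 0], [0, 0, 0], 0]]}}

```text
clock: 31.3
tcp_pos: [0.5242, 0.1485, 0.0031]
orientation: [0.521, -0.479, 0.52, 0.478]
wrist_force: [-0.5, -0.2, 0.4]
finger_gap: -0.0001
```

Run:
```python
from h import *
injig()
im=read_camera('wrist');cv2.imwrite('pics/w19.png',im[:,:,::-1])
im=read_camera('scene');cv2.imwrite('pics/s19.png',cv2.resize(im[130:270,300:500,::-1],None,fx=4,fy=4))
```

```text
jig x -158.7 y 56.9 z 3.1 F jig x -0.3 y 0.5 z 0.4 yawerr deg 0.14 gap -0.0001 t 31.3
```

View pics/s19.png

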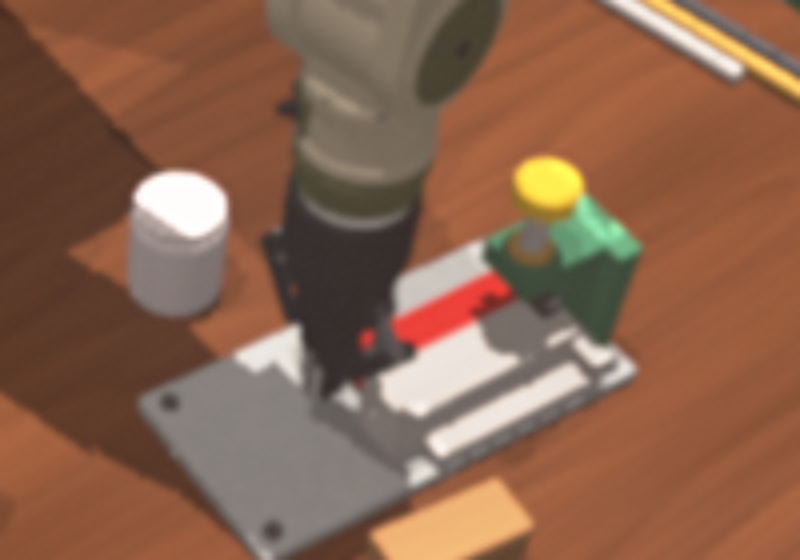

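Emit:
{"api": "step_arm", "payload": {"targets": [[[0, 0, 0], [0, 0.3, 0.3], 0], [[0, 0, 0], [0, 0, 0.4], 0], [[0, 0, 0], [0, 0, 0.4], 0], [[0, 0, 0], [0, 0, 0.4], 0], [[0, 0, 0], [0, 0, 0.3], 0], [[0, 0, 0], [0, 0, 0.3], 0], [[0, 0, 0], [0, 0, 0.2], 0], [[0, 0, 0], [0, 0, 0.2], 0], [[0, 0, 0], [0, 0, 0], 0], [[0, 0, 0], [0, 0, 0], 0]]}}

```text
clock: 32.4
tcp_pos: [0.5219, 0.1738, 0.0029]
orientation: [0.52, -0.479, 0.52, 0.479]
wrist_force: [-1.2, -0.5, 0.6]
finger_gap: -0.0002
```

Run:
```python
from h import *
injig()
im=read_camera('wrist');cv2.imwrite('pics/w20.png',im[:,:,::-1])
im=read_camera('scene');cv2.imwrite('pics/s20.png',cv2.resize(im[130:270,300:500,::-1],None,fx=4,fy=4))
```

```text
jig x -133.7 y 61.3 z 2.9 F jig x -0.6 y 1.2 z 0.6 yawerr deg 0.18 gap -0.0002 t 32.4
```

View pics/s20.png

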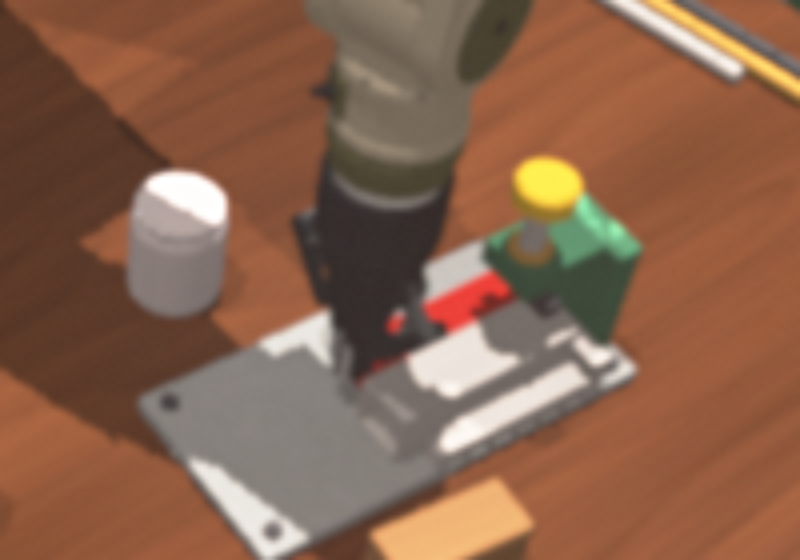

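Emit:
{"api": "step_arm", "payload": {"targets": [[[0, 0, 0], [0, 0, 0.1], 0], [[0, 0, 0], [0, 0, 0.1], 0], [[0, 0, 0], [0, 0, 0.1], 0], [[0, 0, 0], [0, 0, 0.1], 0], [[0, 0, 0], [0, 0, 0.1], 0], [[0, 0, 0], [0, 0, 0.1], 0], [[0, 0, 0], [0, 0, 0], 0], [[0, 0, 0], [0, 0, 0], 0], [[0, 0, 0], [0, 0, 0], 0], [[0, 0, 0], [0, 0, 0], 0]]}}

```text
clock: 33.5
tcp_pos: [0.5219, 0.1766, 0.0028]
orientation: [0.519, -0.48, 0.523, 0.477]
wrist_force: [-2.4, -12.8, 3.8]
finger_gap: 0.0
```

Run:
```python
from h import *
injig()
```

```text
jig x -130.9 y 61.6 z 2.8 F jig x -13.0 y 1.3 z 3.8 yawerr deg 0.07 gap 0.0 t 33.5
```

Emit:
{"api": "step_arm", "payload": {"targets": [[[0, 0, 0], [0, 0, -0.7], 0], [[0, 0, 0], [0, 0, -1], 0], [[0, 0, 0], [-1, 0, -1], 0], [[0, 0, 0], [-3, 0, -1], 0], [[0, 0, 0], [-4, 0, -1], 0], [[0, 0, 0], [-4, 0, -2], 0], [[0, 0, 0], [-4, 0, -3], 0], [[0, 0, 0], [-3, 0, -3], 0], [[0, 0, 0], [-1, 0, -2], 0], [[0, 0, 0], [0, 0, 0], 0]]}}

```text
clock: 34.5
tcp_pos: [0.5116, 0.0311, 0.2061]
orientation: [0.523, -0.479, 0.52, 0.476]
wrist_force: [0.6, -0.1, -0.0]
finger_gap: 0.0001
```

Run:
```python
from h import *
injig()
for n,x0,x1,y0,y1 in(('top',125,285,170,290),('scene',320,480,160,270)):
    im=read_camera(n)[:,:,::-1].copy();cv2.imwrite(f'pics/{n}21.png',im)
    a=cv2.resize(im[y0:y1,x0:x1],None,fx=5,fy=5,interpolation=cv2.INTER_CUBIC);cv2.imwrite(f'pics/{n}21a.png',a)
    p=(proj(cam(n),tw(PJ,np.array([[-140,0,40],[-140,40,40],[-100,40,40],[-120,40,40],[-120,70,40],[-60,70,40]])/1000))-(x0,y0)+.5)*5-.5
    print(n,p.round(0).tolist())
```

```text
jig x -276.8 y 59.2 z 206.1 F jig x -0.0 y -0.6 z -0.0 yawerr deg -0.00 gap 0.0001 t 34.5
top [[489.0, 200.0], [478.0, 285.0], [393.0, 277.0], [436.0, 281.0], [427.0, 345.0], [299.0, 333.0]]
scene [[405.0, 376.0], [356.0, 322.0], [420.0, 290.0], [388.0, 306.0], [352.0, 266.0], [446.0, 222.0]]
```

View pics/top21a.png

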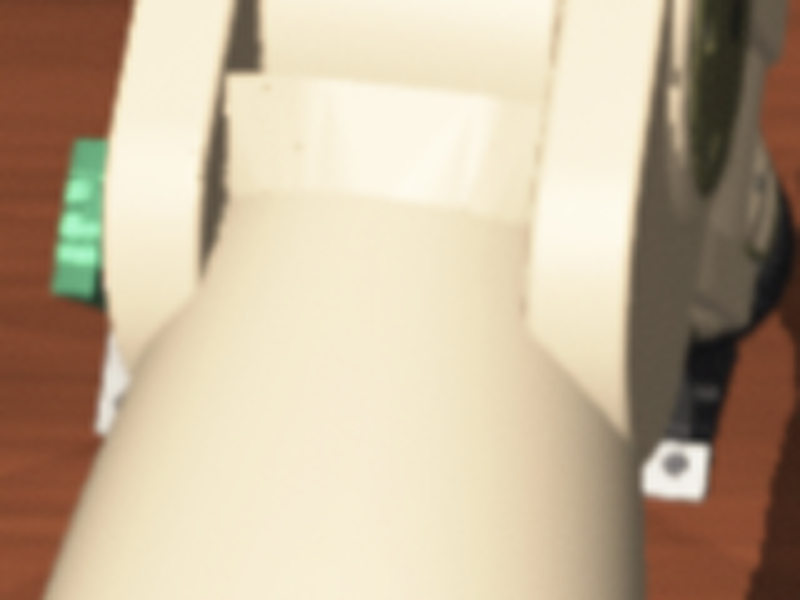

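View pics/scene21a.png

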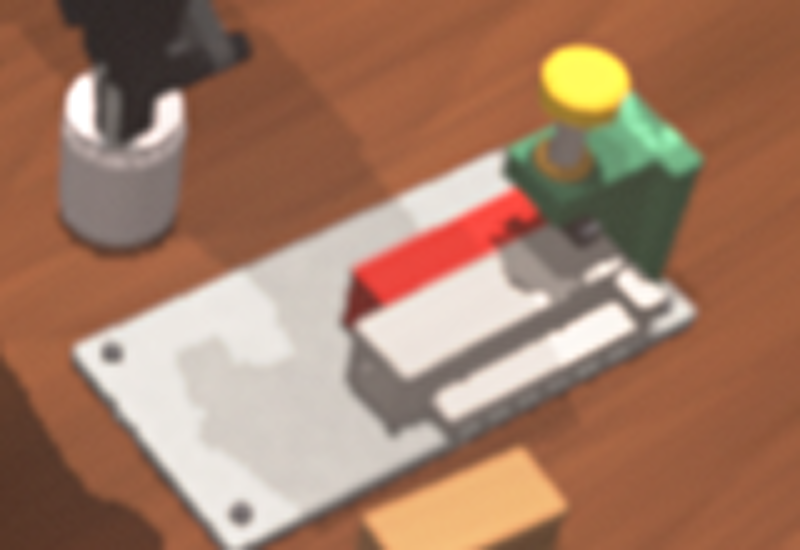

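Scene crop has the red corners at (353, 268) and (390, 308) and the steel corners at (357, 325) and (405, 379), within 2–4 crop pixels of the home model. I'll push on the steel tube's end as well, because the earlier x reaction could have been partly plate friction.

Emit:
{"api": "step_arm", "payload": {"targets": [[[0, 0, 0], [1, -0.5, 1], 0], [[0, 0, 0], [2, -0.7, 2], 0], [[0, 0, 0], [3, -0.7, 2], 0], [[0, 0, 0], [3, -0.7, 2], 0], [[0, 0, 0], [3, -0.7, 1.7], 0], [[0, 0, 0], [3, -0.6, 1], 0], [[0, 0, 0], [3, 0, 0], 0], [[0, 0, 0], [1.7, 0, 0], 0], [[0, 0, 0], [0.5, 0, 0], 0], [[0, 0, 0], [0, 0, 0], 0]]}}

```text
clock: 35.6
tcp_pos: [0.5554, 0.128, -0.001]
orientation: [0.519, -0.478, 0.521, 0.48]
wrist_force: [-1.0, 0.1, 0.8]
finger_gap: 0.0001
```

Run:
```python
from h import *
injig()
im=read_camera('wrist');cv2.imwrite('pics/w22.png',im[:,:,::-1])
im=read_camera('scene');cv2.imwrite('pics/s22.png',cv2.resize(im[130:270,300:500,::-1],None,fx=4,fy=4))
```

```text
jig x -176.5 y 24.0 z -1.0 F jig x -0.0 y 1.0 z 0.8 yawerr deg 0.28 gap 0.0001 t 35.6
```

View pics/s22.png

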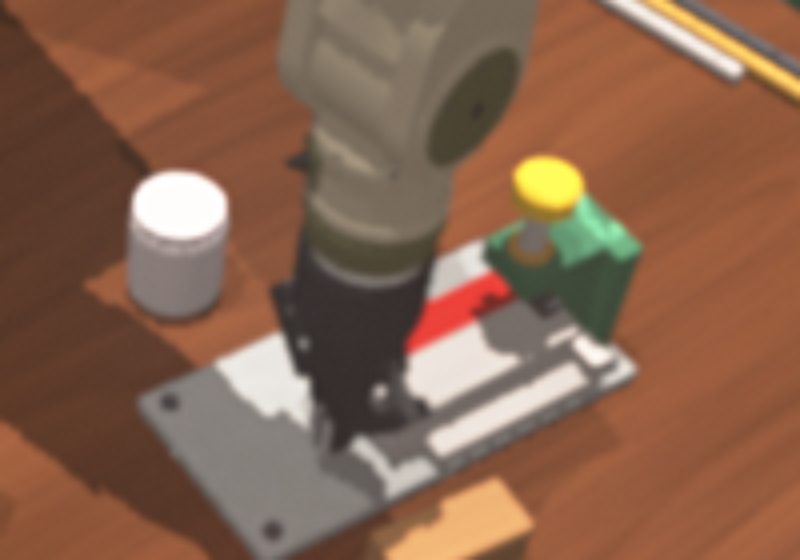

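Emit:
{"api": "step_arm", "payload": {"targets": [[[0, 0, 0], [-0.3, -0.3, 0.3], 0], [[0, 0, 0], [0, 0, 0.5], 0], [[0, 0, 0], [0, 0, 0.5], 0], [[0, 0, 0], [0, 0, 0.5], 0], [[0, 0, 0], [0, 0, 0.4], 0], [[0, 0, 0], [0, 0, 0.2], 0], [[0, 0, 0], [0, 0, 0.2], 0], [[0, 0, 0], [0, 0, 0.1], 0], [[0, 0, 0], [0, 0, 0.1], 0], [[0, 0, 0], [0, 0, 0], 0]]}}

```text
clock: 36.7
tcp_pos: [0.5622, 0.1528, 0.0038]
orientation: [0.52, -0.479, 0.522, 0.478]
wrist_force: [-1.0, -5.6, 1.5]
finger_gap: -0.0001
```

Run:
```python
from h import *
injig()
```

```text
jig x -151.2 y 19.4 z 3.8 F jig x -5.7 y 0.5 z 1.5 yawerr deg 0.12 gap -0.0001 t 36.7
```

Emit:
{"api": "step_arm", "payload": {"targets": [[[0, 0, 0], [0, 0, 0.1], 0], [[0, 0, 0], [0, 0, 0.1], 0], [[0, 0, 0], [0, 0, 0.1], 0], [[0, 0, 0], [0, 0, 0.1], 0], [[0, 0, 0], [0, 0, 0], 0], [[0, 0, 0], [0, 0, 0], 0], [[0, 0, 0], [0, 0, 0], 0], [[0, 0, 0], [0, 0, 0], 0], [[0, 0, 0], [0, 0, 0], 0], [[0, 0, 0], [0, 0, 0], 0]]}}

```text
clock: 37.7
tcp_pos: [0.5621, 0.1528, 0.0038]
orientation: [0.519, -0.48, 0.524, 0.476]
wrist_force: [-2.8, -18.3, 3.7]
finger_gap: 0.0002
```

Run:
```python
from h import *
injig()
```

```text
jig x -151.1 y 19.5 z 3.8 F jig x -18.4 y 1.2 z 3.7 yawerr deg -0.04 gap 0.0002 t 37.7
```

Emit:
{"api": "step_arm", "payload": {"targets": [[[0, 0, 0], [0, 0, -1], 0], [[0, 0, 0], [0, 0, -1.5], 0], [[0, 0, 0], [-2, 0, -0.5], 0], [[0, 0, 0], [-4, 0, 0], 0], [[0, 0, 0], [-4.5, 0, 0], 0], [[0, 0, 0], [-4.5, 0, 0], 0], [[0, 0, 0], [-3, 0, 1], 0], [[0, 0, 0], [-1, 0.3, 2], 0], [[0, 0, 0], [0, 0.4, 3], 0], [[0, 0, 0], [0, 0.4, 3], 0]]}}

```text
clock: 38.7
tcp_pos: [0.5574, 0.2195, 0.1948]
orientation: [0.521, -0.479, 0.52, 0.478]
wrist_force: [0.9, -0.2, -0.3]
finger_gap: -0.0
```

Run:
```python
from h import *
injig()
```

```text
jig x -85.1 y 30.0 z 194.8 F jig x -0.1 y -1.0 z -0.3 yawerr deg 0.12 gap -0.0 t 38.7
```

Emit:
{"api": "step_arm", "payload": {"targets": [[[0, 0, 0], [0, 0.2, 2], 0], [[0, 0, 0], [0, 0.2, 2], 0], [[0, 0, 0], [0, 0.1, 1.4], 0], [[0, 0, 0], [0, 0, 0.2], 0], [[0, 0, 0], [1, 0, 0], 0], [[0, 0, 0], [1, 0, 0], 0], [[0, 0, 0], [0.5, 0, 0], 0], [[0, 0, 0], [0, 0, 0], 0], [[0, 0, 0], [0, 0, 0], 0], [[0, 0, 0], [0, 0, 0], 0]]}}

```text
clock: 39.7
tcp_pos: [0.5568, 0.2752, 0.1693]
orientation: [0.521, -0.479, 0.52, 0.479]
wrist_force: [0.3, 0.2, 0.9]
finger_gap: -0.0
```

Run:
```python
from h import *
injig()
im=read_camera('wrist');cv2.imwrite('pics/w23.png',im[:,:,::-1])
im=read_camera('scene');cv2.imwrite('pics/s23.png',cv2.resize(im[130:270,300:500,::-1],None,fx=4,fy=4))
```

```text
jig x -29.7 y 35.3 z 169.3 F jig x 0.2 y -0.3 z 0.9 yawerr deg 0.17 gap -0.0 t 39.7
```

View pics/w23.png

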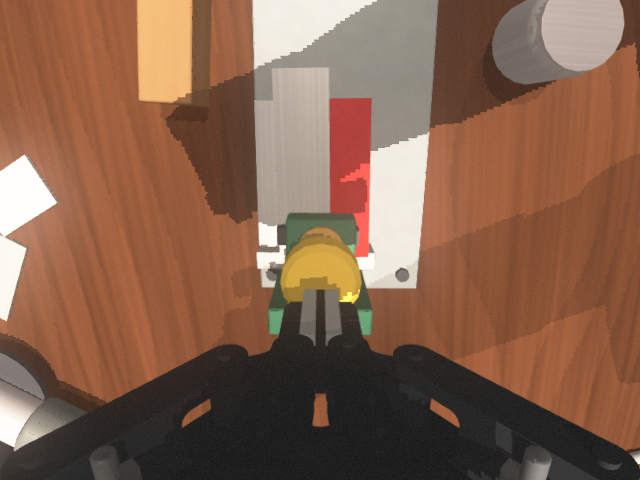

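View pics/s23.png

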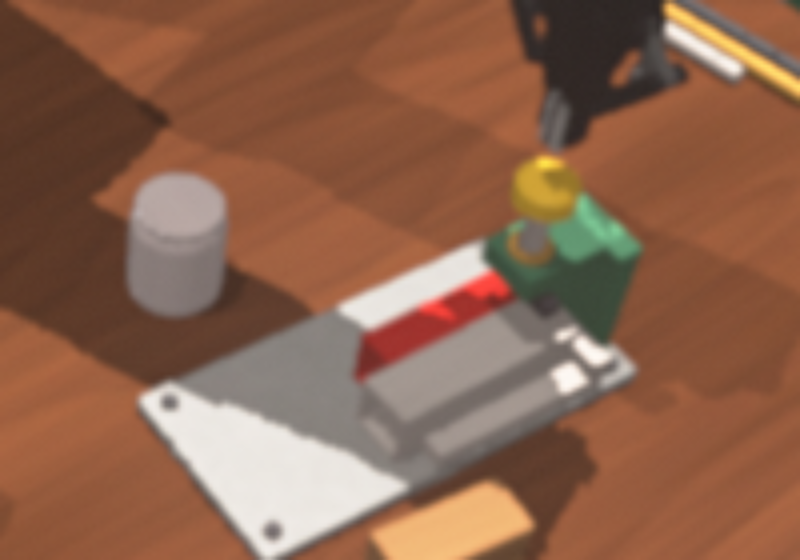

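Emit:
{"api": "step_arm", "payload": {"targets": [[[0, 0, 0], [0.6, 0, 0], 0], [[0, 0, 0], [0.6, 0, 0], 0], [[0, 0, 0], [0.6, 0, 0], 0], [[0, 0, 0], [0.5, 0, 0], 0], [[0, 0, 0], [0.5, 0, 0], 0], [[0, 0, 0], [0.5, 0, 0], 0], [[0, 0, 0], [0.4, 0, 0], 0], [[0, 0, 0], [0.3, 0, 0], 0], [[0, 0, 0], [0.3, 0, 0], 0], [[0, 0, 0], [0, 0, 0], 0]]}}

```text
clock: 40.8
tcp_pos: [0.5565, 0.2754, 0.1268]
orientation: [0.521, -0.479, 0.52, 0.479]
wrist_force: [-2.6, -0.8, 8.3]
finger_gap: -0.0002
```

Run:
```python
from h import *
injig()
```

```text
jig x -29.5 y 35.7 z 126.8 F jig x -1.0 y 2.5 z 8.3 yawerr deg 0.19 gap -0.0002 t 40.8
```

Emit:
{"api": "step_arm", "payload": {"targets": [[[0, 0, 0], [0.4, 0, 0], 0], [[0, 0, 0], [0.4, 0, 0], 0], [[0, 0, 0], [0.3, 0, 0], 0], [[0, 0, 0], [0.2, 0, 0], 0], [[0, 0, 0], [0.2, 0, 0], 0], [[0, 0, 0], [0.1, 0, 0], 0], [[0, 0, 0], [0.1, 0, 0], 0], [[0, 0, 0], [0, 0, 0], 0], [[0, 0, 0], [0, 0, 0], 0], [[0, 0, 0], [0, 0, 0], 0]]}}

```text
clock: 41.8
tcp_pos: [0.5567, 0.2755, 0.1144]
orientation: [0.522, -0.48, 0.519, 0.478]
wrist_force: [-10.6, -4.1, 28.2]
finger_gap: -0.0003
```

Run:
```python
from h import *
injig()
```

```text
jig x -29.4 y 35.5 z 114.4 F jig x -5.0 y 10.2 z 28.2 yawerr deg 0.20 gap -0.0003 t 41.8
```

Emit:
{"api": "step_arm", "payload": {"targets": [[[0, 0, 0], [0.1, 0, 0], 0], [[0, 0, 0], [0, 0, 0], 0], [[0, 0, 0], [0, 0, 0], 0], [[0, 0, 0], [0, 0, 0], 0], [[0, 0, 0], [0, 0, 0], 0], [[0, 0, 0], [0, 0, 0], 0], [[0, 0, 0], [0, 0, 0], 0], [[0, 0, 0], [0, 0, 0], 0], [[0, 0, 0], [0, 0, 0], 0], [[0, 0, 0], [0, 0, 0], 0]]}}

```text
clock: 42.8
tcp_pos: [0.5568, 0.2755, 0.1143]
orientation: [0.522, -0.48, 0.519, 0.478]
wrist_force: [-12.1, -4.8, 33.9]
finger_gap: 0.0
```

Run:
```python
from h import *
injig()
im=read_camera('scene');cv2.imwrite('pics/s24.png',cv2.resize(im[130:270,300:500,::-1],None,fx=4,fy=4))
im=read_camera('wrist');cv2.imwrite('pics/w24.png',im[:,:,::-1])
```

```text
jig x -29.4 y 35.4 z 114.3 F jig x -5.8 y 11.7 z 33.9 yawerr deg 0.20 gap 0.0 t 42.8
```

View pics/s24.png

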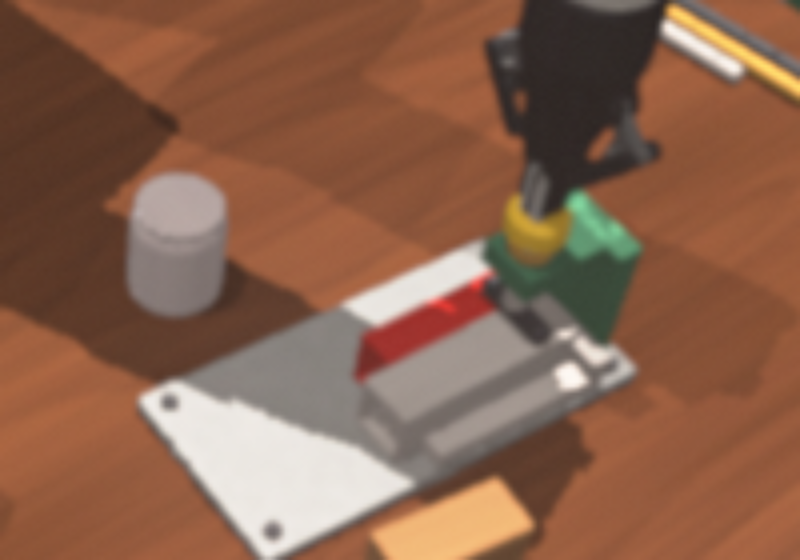

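The plunger is on its stop: 0.1 mm of motion took the force from 28 to 34 N, and the foot shows on the tubes' tops at (520, 310). It has been held for about 1 s, so I'm letting it up.

Emit:
{"api": "step_arm", "payload": {"targets": [[[0, 0, 0], [-0.4, 0, 0], 0], [[0, 0, 0], [-0.8, 0, 0], 0], [[0, 0, 0], [-1, 0, 0], 0], [[0, 0, 0], [-1.5, 0, 0], 0], [[0, 0, 0], [-2.5, 0, 0], 0], [[0, 0, 0], [-3, 0, 0], 0], [[0, 0, 0], [-2, 0, -1], 0], [[0, 0, 0], [0, 0, -3], 0], [[0, 0, 0], [0, 0, -4], 0], [[0, 0, 0], [0, 0, -4], 0]]}}

```text
clock: 43.9
tcp_pos: [0.5465, 0.155, 0.2198]
orientation: [0.52, -0.479, 0.52, 0.479]
wrist_force: [-0.4, 0.1, -0.2]
finger_gap: -0.0002
```

Emit:
{"api": "step_arm", "payload": {"targets": [[[0, 0, 0], [0, 0, -4], 0], [[0, 0, 0], [0, 0, -4], 0], [[0, 0, 0], [0, 0, -4], 0], [[0, 0, 0], [0, 0, -4], 0], [[0, 0, 0], [0, 0, -4], 0], [[0, 0, 0], [0, 0, -4], 0], [[0, 0, 0], [0, 0, -4], 0], [[0, 0, 0], [0, 0, -3], 0], [[0, 0, 0], [0, 0, -2], 0], [[0, 0, 0], [0, 0, 0], 0]]}}

```text
clock: 44.9
tcp_pos: [0.5189, -0.1757, 0.2194]
orientation: [0.521, -0.478, 0.521, 0.478]
wrist_force: [0.4, -0.1, -0.1]
finger_gap: 0.0001
```

Run:
```python
from h import *
injig()
for n,x0,x1,y0,y1 in(('top',125,285,170,290),('scene',320,480,160,270)):
    im=read_camera(n)[:,:,::-1].copy();cv2.imwrite(f'pics/{n}25.png',im)
    a=cv2.resize(im[y0:y1,x0:x1],None,fx=5,fy=5,interpolation=cv2.INTER_CUBIC);cv2.imwrite(f'pics/{n}25a.png',a)
```

```text
jig x -482.2 y 34.1 z 219.4 F jig x -0.1 y -0.4 z -0.1 yawerr deg -0.03 gap 0.0001 t 44.9
```

View pics/top25.png

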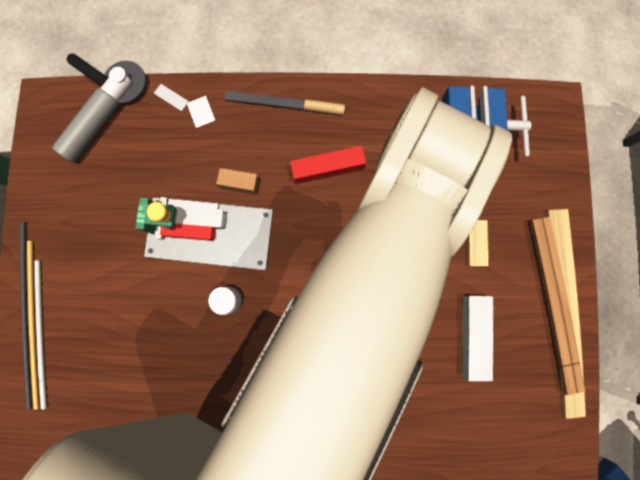

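View pics/top25a.png

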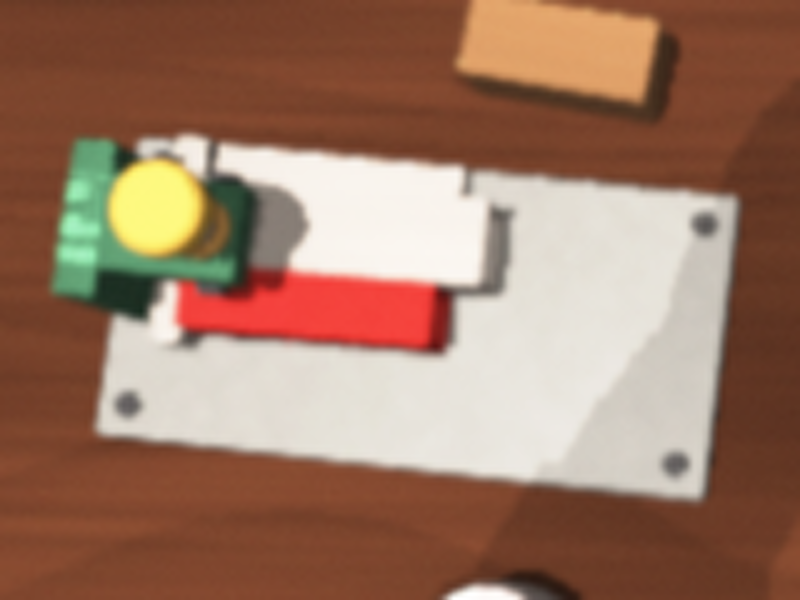

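View pics/scene25a.png

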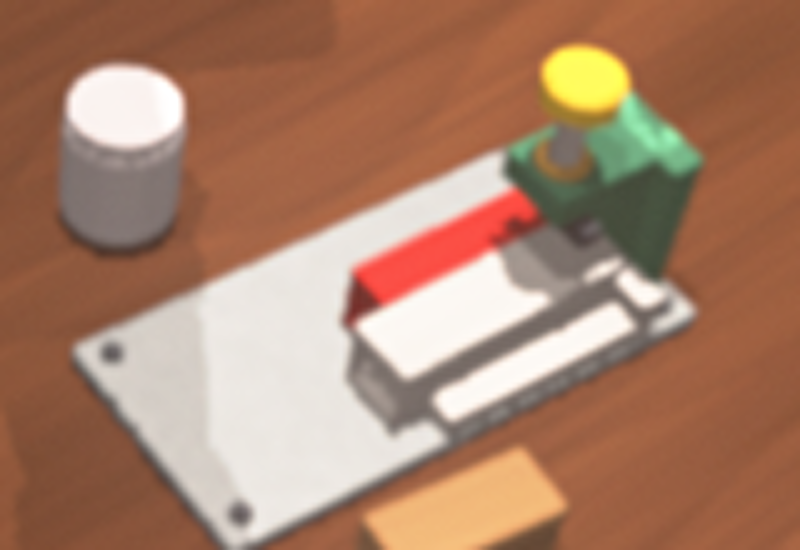

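Run:
```python
from h import *
a=cv2.imread('pics/scene0.png').astype(int);b=cv2.imread('pics/scene25.png').astype(int)
g=lambda i:np.argwhere((i[:,:,1]>i[:,:,2]+50)&(i[:,:,1]>i[:,:,0]+40))
for i in(a,b):
    p=g(i);p=p[(p[:,1]>240)&(p[:,1]<310)&(p[:,0]>180)];print(len(p),p.min(0),p.max(0))
```

```text
310 [227 266] [244 288]
452 [226 266] [266 288]
```

View pics/scene25.png

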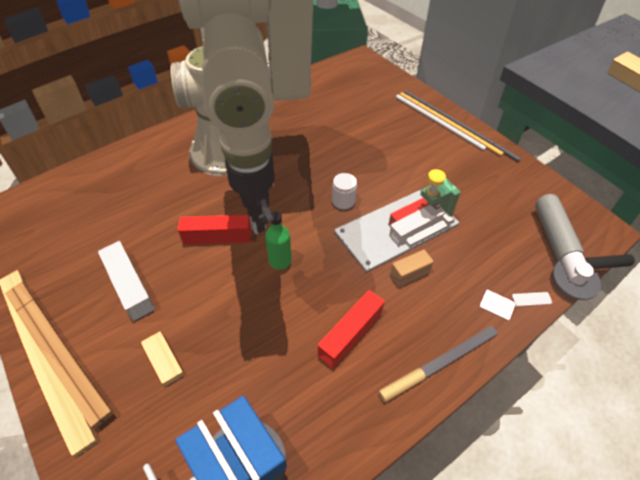

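```bash
python3 -c "
from workcell import *
print(get_state()['wrist_force']);print(hand_in())"
```

```text
[ 1.16668118 -0.43837493 -1.2781683 ]
the job is handed in; nothing more can be done
None
```

I loaded the marking jig and handed the job in at about 45 s. Both tubes are home and marked, and the plunger is back up. `hand_in` gives no verdict, so this rests on my own checks:

- **Steel tube:** it stopped at its home position and didn't move when I pushed its end with 18 N. At the fence side it took about 10 N with no further movement.
- **Red tube:** I chose the smallest of the three red ones. It lies flush against the steel tube (14 N side push) and against the end stop (13 N end push).
- **Plunger:** pressed once to its hard stop, where the force went from 28 to 34 N over 0.1 mm. I held it there for about 1 s and it came back up.
- **After release:** the top and scene pictures show both tubes still home. Red's rear corners are 1–3 mm off the model in the top picture, and the rest agree within about 2 mm. Part of that is camera calibration, which is only good to about 2 mm.
- **Other things:** the oil bottle, tin, offcut and wood block look to be where they started. Only the bottle was compared numerically, and its outline starts at the same pixels. The arm was clear of everything at hand-in.

**Fingertip offset:** the real fingertips sit about 35 mm behind the reported TCP. My first two grasps on the steel tube closed above it without moving it; I then measured the offset in the pictures and gripped lower.

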